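Put the bench samples away in their holders

TASK

Sort the five things standing at the front of the worktop into the three white holders behind them: the two flour cups into the holder with two square wells, the two reagent bottles into the holder with two round wells, one thing to a well and either one in either well, and the upside-down white trough into the single oblong well, turned to fit. Everything must stand upright on the floor of its well, released and at rest; leave the timer and the stack of petri dishes where they are.

Things in the scene. Friction and masses are not known exactly. Their poses are not given: they have to be found in the camera images.
- cup_1: one of two equal screw-lid cups of cream-white flour, upright on the bare worktop at the start; 73 mm high. Flat round lid, 62 mm across, from 56 to 73 mm height; the cup below is about 50 mm across (base 49; for contact it tapers straight from lid to base). Origin: centre of the underside, z up. Grip across the lid. The similar cups stacked at the wall are not part of the job.
- cup_2: the other cup, equal to cup_1 in shape, size and origin (73 mm high, lid 62 mm across, base 49 mm).
- small_bottle: smaller translucent white reagent bottle with a blue screw cap, standing upright: 101 mm high, round body 56 mm across up to a height of 65 mm, then a short shoulder up to 69 mm, then the cap, 34 mm across, from 69 mm to the top. Origin: centre of the underside, z up. Can be gripped across the cap, at a height of 90 mm or more.
- large_bottle: larger translucent white reagent bottle with a red screw cap, standing upright: 116 mm high, round body 65 mm across up to a height of 75 mm, then a short shoulder up to 77 mm, then the cap, 39 mm across, from 77 mm to the top. Origin: centre of the underside, z up. Can be gripped across the cap, at a height of 100 mm or more. (A similar bottle far back on the bench is not part of the job.)
- trough: empty white plastic reagent trough standing upside down, rim on the worktop: 56 mm high, 77 mm along its x and 51 mm along its y at the rim, narrowing slightly towards the flat top. For contact it is a plain block of 72 x 46 x 56 mm, so fingers closing along its y stop 46 mm apart. Origin: centre of the underside, z up. Weighs about 20 g.
- cup_tray: fixed moulded white plastic holder, 20 mm high, lying flat on the worktop, turned about z by an unknown angle; 106 mm along its x and 200 mm along its y, with two square wells, 84 x 84 mm each, 14 mm deep, centred at x = 0, y = +50 mm and y = -50 mm in its frame. Origin: centre of its underside, z up; the floor of the wells is 6 mm above the origin.
- bottle_tray: fixed moulded white plastic holder, 20 mm high, lying flat on the worktop, turned about z by an unknown angle; 106 mm along its x and 200 mm along its y, with two round wells, 86 mm across each, 14 mm deep, centred at x = 0, y = +50 mm and y = -50 mm in its frame. Origin: centre of its underside, z up; the floor of the wells is 6 mm above the origin.
- trough_tray: fixed moulded white plastic holder, 20 mm high, lying flat on the worktop, turned about z by an unknown angle; 92 mm along its x and 118 mm along its y, with one central oblong well, 70 mm (x) by 96 mm (y), 14 mm deep. The trough goes in with its long side (its x) along the holder's y, either way round. Origin: centre of its underside, z up; the floor of the well is 6 mm above the origin.
- petri_stack: bystander, to be left alone: stack of two white lidded petri dishes, 90 mm across, 32 mm high, to the right of the work. Origin: centre of the underside.
- timer: bystander, to be left alone: small white bench timer, 66 x 66 x 19 mm, lying flat to the left of the work. Origin: centre of the underside.
Things that resemble listed ones, but are neither listed nor needed, are in the scene too. What is shaped like the small_bottle but pink or yellow is not meant.

How it is judged:
By the outcome, as a careful person would: the job done as asked, in the order asked, and still so for the second after the job is handed in, with the robot touching nothing.
It also fails if it takes over 115 s, if anything falls off the work surface, if the arm or the gripper's body presses on something with over 40 N, if the wrist force passes 120 N, or if a joint passes its speed limit or range.

ROBOT

A 7-joint arm with a two-finger parallel gripper is mounted at the origin on a cart in front of the work surface, level with it; the furniture and walls round the work are solid. World frame = base frame: x ahead of the robot, y to its left, z up, the work surface at z = 0. Lengths are in m, angles in rad, forces in N, time in s.
With the tool pointing down it reaches from about 0.4 to 0.85 m from the base axis. Payload 10.4 kg.
Tool frame: the origin (TCP) lies at the centre of the arm's flange, where the gripper is bolted on; the fingertips stand 173 mm ahead of it and the grasp point (between the pads) lies 155 mm ahead of it (manip.nose_length is the distance from the TCP to the fingertips, in m); z points along the fingers, x is the direction in which the jaws open and shut, and the axes are right-handed (so a half turn about z gives the same grasp; the last joint's range is limited). The gripper opens to 85 mm and grips with 20 to 120 N. Pads are 22 mm wide; open, the fingers measure 114 mm over their backs; the gripper's body (76 mm by 85 mm) begins 54 mm behind the grasp point. The pads swing forward as they close: fully open they stand 13 mm farther back than shut.
Start: joints at [1.2, 0.332, -0.065, 1.46, 0.022, 1.35, -0.088], TCP at [0.213, -0.588, 0.405] pointing down, gripper open.
Joint ranges: [-2.6, 2.6], [-0.5, 2.12], [-1.47, 1.34], [0.16, 2.42], [-1.27, 4.41], [0.06, 2.06], [-2.6, 2.6]. Speed limits (rad/s): [2.22, 2.22, 2.79, 2.79, 3.14, 3.14, 3.14].

INTERFACE

Orientations are given as a unit quaternion [x, y, z, w].
In Python, from workcell import status, cams, order, manip gives the robot as it stands.
- The arm moves only by the tool servo_tool, never from a script. Its argument "motion" is a list that holds one entry, the list of rows, each a list of 6 numbers: the shift along the tool's x, y, z in units of 50 mm (1.0 is 50 mm), then the turn, a rotation vector about the tool's x, y, z in units of 5 degrees (1.0 is 5 degrees). In form: [[[x, y, z, ax, ay, az], ...]]. A call has 1 to 12 rows; each row shifts and turns the pose as measured when the row begins, along the tool's axes as they then stand; what a row does not reach is not made up. A row lasts 1/10 s, in which the tool goes at most 50 mm and 8.59 degrees, less where a joint would pass 70% of its speed; a pose out of reach is approached as far as the arm can. A call is refused whole if a number of a shift passes 1 or a number of a turn 1, either way. A call with a gripper value outside its range is refused whole. "jaw" is the closure in counts, from 0 (fully open) to 255 (shut), set as the call begins (left out, the last holds). The fingers move at their own pace and stop on an object; "force" is the grip in N (left out, the last holds). Time passes only in rows, so rows that do not move let the fingers close. It gives the time, the measured TCP pose, the force and the opening at its end, in the units of the state.
- status.get_obs(): the state, without advancing time (a new reading comes with each control period).
- cams.camera(name): name is "scene" or "side" or "wrist"; returns a dict with "color" (384x512x3 uint8, red, green, blue), "vertical_fov" (degrees; the focal length in pixels is half the picture's height over the tangent of half this angle, whatever the lens; pixels are square), "cx", "cy" (the principal point, pixels), "extrinsics" (4x4, takes a point from camera to world coordinates). Camera axes: x right, y down, z forward; pixel columns grow to the right and rows downward; lengths in m; the calibration is good to about 2 mm. A picture is of the moment at which its call begins. There is no depth.
- order.hand_in(): hands the job in, once; it reports no verdict.
The state is a dict: "clock": time; "joint_pos": joint angles; "joint_velocities": joint speeds; "tau": joint torques, N m; "position": TCP position; "ee_rot": TCP orientation; "ft_force": force on the tool from outside, world axes, zero at the start; "torque": the same for the moment, N m; "grip_width": opening from 0.0 (shut) to 1.0 (fully open).
Only numpy, scipy, OpenCV 4.12 (cv2) and the standard library are available. Lean on these libraries where they do the work, as an engineer would, in place of code of your own. Each camera call takes 0.05 s, during which the arm holds its last target.

## Working session

There is one attempt and no reset: what is moved stays moved. The work goes in short steps, Python scripts to look and compute and a tool call to move; the robot and the scene stay as the last step left them, time stands still between calls to the robot, and variables do not carry over. Pictures are saved under pics/ and viewed, and the job is handed in when it is done.

Besides the shell and the picture viewer there is one more tool, called after "Request:" as a command line: name --argument value ..., lists and objects as JSON in quotes. servo_tool: Moves the arm, as the interface text tells. Its arguments: {"type":"object","properties":{"motion":{"type":"array","items":{"type":"array","items":{"type":"array","items":{"type":"number"}}}},"jaw":{"type":"number"},"force":{"type":"number"}},"required":["motion"]}

```bash
mkdir -p pics; ls; python3 - <<'E'
from workcell import status,cams,manip
import cv2,numpy as np
print(status.get_obs()); print(manip.nose_length)
for n in ["scene","side","wrist"]:
    c=cams.camera(n); cv2.imwrite(f"pics/{n}0.png",c["color"][:,:,::-1]); print(n,c["vertical_fov"],c["cx"],c["cy"],np.round(c["extrinsics"],3).tolist())
E
```

```text
pics
{'clock': 0.0, 'joint_pos': array([ 1.20035992,  0.33287172, -0.06473434,  1.46090046,  0.02160723,
        1.34988967, -0.08853816]), 'joint_velocities': array([ 0.00091458, -0.0005873 ,  0.00065392,  0.00351171, -0.00033607,
        0.00093104,  0.00024268]), 'tau': array([ 1.13879457e-04, -6.25450158e+01,  4.91077895e-02, -3.91609383e+01,
        1.62689248e-02,  9.77842952e-03, -4.13823318e-05]), 'position': array([ 0.21302329, -0.58745236,  0.40393545]), 'ee_rot': array([ 8.18803701e-01, -5.74073190e-01, -5.78279413e-04, -3.70142561e-04]), 'ft_force': array([ 0.31560264, -0.33124246,  0.35421066]), 'torque': array([-0.02472471, -0.03533887,  0.00501471]), 'grip_width': 1.000153169650906}
0.1734
scene 50.56446998078331 252.48319966782975 192.7670610781497 [[-0.779, -0.488, 0.394, -0.079], [-0.627, 0.612, -0.482, 0.698], [-0.006, -0.623, -0.783, 1.193], [0.0, 0.0, 0.0, 1.0]]
side 43.72419453158663 263.357680787465 197.10311610123088 [[-0.928, -0.228, 0.295, 0.024], [-0.372, 0.535, -0.758, 1.248], [0.015, -0.813, -0.581, 0.972], [0.0, 0.0, 0.0, 1.0]]
wrist 62.75723386397916 256.4466044115776 189.6844571646702 [[0.34, -0.891, -0.301, 0.291], [-0.94, -0.323, -0.109, -0.558], [-0.001, 0.32, -0.947, 0.372], [0.0, 0.0, 0.0, 1.0]]
```

View pics/scene0.png

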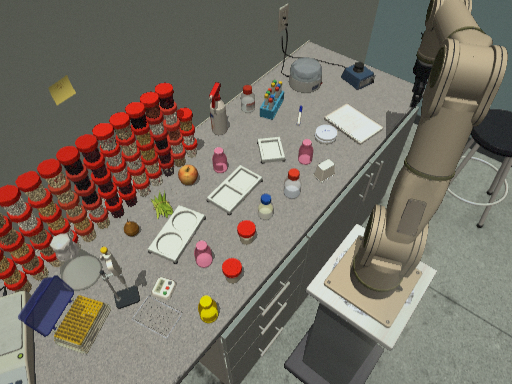

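View pics/side0.png

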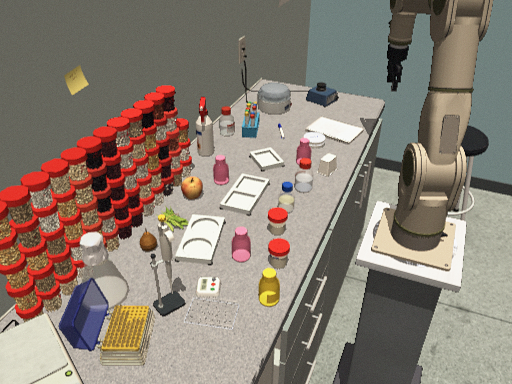

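View pics/wrist0.png

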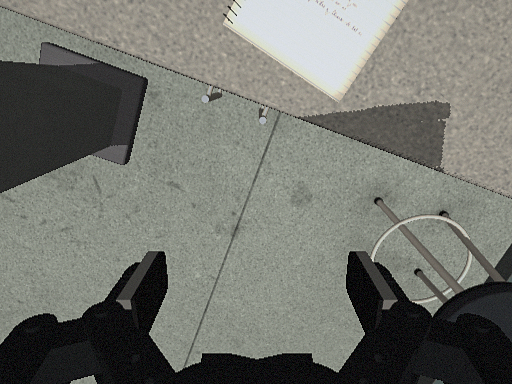

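The scene view shows the red-lid cups at (247,231) and (232,268), the blue-cap bottle at (265,203) and the red-cap bottle at (293,178). The trough is at (325,169), the timer at (164,288) and the petri stack at (326,132). The trays are at (178,234) with round wells, (235,189) with square wells and (271,150) with the single well.

Things that could be mistaken for these:
- pink bottles at (204,253), (305,151) and (220,160)
- a yellow bottle at (208,308)
- a far red-cap bottle at (248,98)
- wall jars with red lids

I'll check my choices in a close crop.

```bash
python3 - <<'E'
import cv2
for n,(x0,y0,w,h) in {"scene":(140,90,220,170+30),"side":(170,110,190,190)}.items():
    im=cv2.imread(f"pics/{n}0.png")[y0:y0+h,x0:x0+w]
    s=min(800/w,600/h); s=3
    cv2.imwrite(f"pics/{n}0c.png",cv2.resize(im,None,fx=s,fy=s,interpolation=cv2.INTER_CUBIC))
E
```

```text
(no output)
```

View pics/scene0c.png

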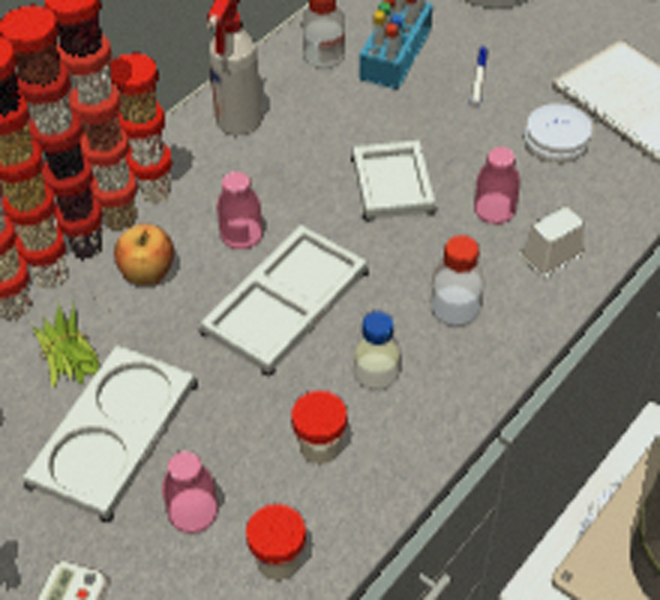

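View pics/side0c.png

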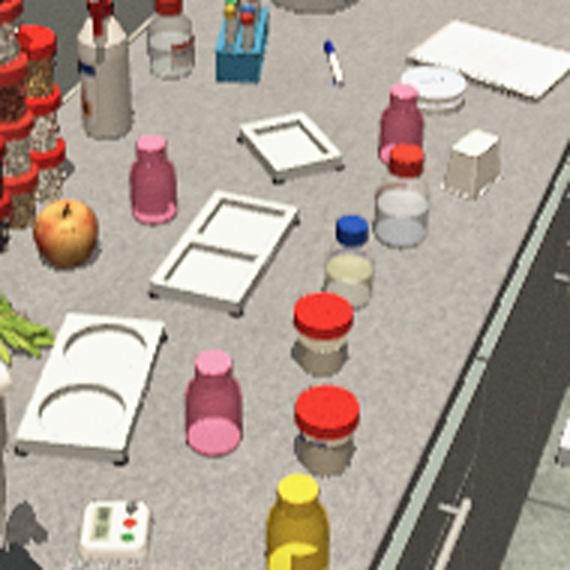

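```bash
cat > h.py <<'E'
import numpy as np,cv2,json
from workcell import status,cams
def grab(n,tag):
    c=cams.camera(n); cv2.imwrite(f"pics/{n}_{tag}.png",c["color"][:,:,::-1])
    np.savez(f"pics/{n}_{tag}.npz",**{k:np.asarray(v) for k,v in c.items()}); return c
def load(n,tag): return {k:v for k,v in np.load(f"pics/{n}_{tag}.npz").items()}
def ray(c,uv):
    uv=np.atleast_2d(uv).astype(float); f=192/np.tan(np.radians(float(c["vertical_fov"]))/2)
    d=np.c_[(uv[:,0]-c["cx"])/f,(uv[:,1]-c["cy"])/f,np.ones(len(uv))]
    E=c["extrinsics"]; return E[:3,3],d@E[:3,:3].T
def cast(c,uv,z):
    o,d=ray(c,uv); return (o+d*((z-o[2])/d[:,2])[:,None])[:,:2]
def proj(c,p):
    p=np.atleast_2d(p); E=c["extrinsics"]; q=(p-E[:3,3])@E[:3,:3]; f=192/np.tan(np.radians(float(c["vertical_fov"]))/2)
    return q[:,:2]/q[:,2:]*f+[c["cx"],c["cy"]]
E
python3 - <<'E'
from h import *
sd={"scene":{"c1":(247,231,.073,.031,"r"),"c2":(232,268,.073,.031,"r"),"sb":(266,199,.101,.017,"b"),"lb":(293,174,.116,.0195,"r")},
"side":{"c1":(278,215,.073,.031,"r"),"c2":(279,247,.073,.031,"r"),"sb":(287,187,.101,.017,"b"),"lb":(305,163,.116,.0195,"r")}}
tr={"scene":{"cup":(235,182,.02),"bot":(178,228,.02),"tro":(285,143,.02),"trough":(331,163,.056)},"side":{"cup":(245,187,.02),"bot":(200,232,.02),"tro":(268,150,.02),"trough":(329,157,.056)}}
for n in sd:
    c=grab(n,"a"); im=c["color"].astype(int); hsv=cv2.cvtColor(c["color"],cv2.COLOR_RGB2HSV)
    r,g,b=im[...,0],im[...,1],im[...,2]
    M={"r":((r>110)&(g<80)&(b<80)),"b":((b>r+40))}
    for k,(u,v,z,R,col) in sd[n].items():
        _,lab,st,_=cv2.connectedComponentsWithStats(M[col].astype(np.uint8))
        l=lab[v,u]; m=lab==l
        P=cast(c,np.argwhere(m)[:,::-1],z)
        o=c["extrinsics"][:2,3]; ctr=P.mean(0); d=(ctr-o)/np.linalg.norm(ctr-o); t=np.array([-d[1],d[0]])
        s=P@d; w=P@t
        cc=d*(s.max()-R)+t*(w.max()+w.min())/2
        print(n,k,l,st[l],"ctr",cc.round(4),"width",(w.max()-w.min()).round(4))
    W=(hsv[...,1]<40)&(hsv[...,2]>175)
    cv2.imwrite(f"pics/{n}_w.png",W.astype(np.uint8)*255)
    for k,(u,v,z) in tr[n].items():
        _,lab,st,_=cv2.connectedComponentsWithStats(W.astype(np.uint8))
        w=lab[v-4:v+5,u-4:u+5]; w=w[w>0]
        if not len(w): print(k,"none",im[v,u]); continue
        l=np.bincount(w).argmax()
        cn=max(cv2.findContours((lab==l).astype(np.uint8),0,cv2.CHAIN_APPROX_NONE)[0],key=len)
        P=cast(c,cn[:,0],z).astype(np.float32)
        rc=cv2.minAreaRect(P); print(n,k,st[l],np.round(rc[0],4),np.round(rc[1],4),rc[2]); print(cv2.boxPoints(rc).round(3).tolist())
E
cd pics; python3 -c "
import cv2,numpy as np
cv2.imwrite('w.png',cv2.resize(np.hstack([cv2.imread('scene_w.png')[90:300,140:350],cv2.imread('side_w.png')[110:320,170:380]]),None,fx=1.9,fy=1.9))"
```

```text
scene c1 60 [237 221  19  17 254] ctr [0.4073 0.1391] width 0.0594
scene c2 80 [222 258  20  20 304] ctr [0.3531 0.2755] width 0.0595
scene sb 11 [261 194  10  11  89] ctr [0.4227 0.0152] width 0.0309
scene lb 34 [288 169  12   9  74] ctr [ 0.4064 -0.1245] width 0.0391
scene cup [ 207  165   55   46 1046] [ 0.5818 -0.0061] [0.1061 0.2013] 2.9763424396514893
[[0.5239999890327454, 0.09200000017881393], [0.5339999794960022, -0.10899999737739563], [0.6399999856948853, -0.10400000214576721], [0.6299999952316284, 0.09700000286102295]]
scene bot [ 148  205   56   55 1393] [0.6115 0.2683] [0.1066 0.2003] 14.370798110961914
[[0.5350000262260437, 0.35199999809265137], [0.5849999785423279, 0.15800000727176666], [0.6880000233650208, 0.18400000035762787], [0.6380000114440918, 0.3790000081062317]]
scene tro [258 137  27  23 428] [ 0.6013 -0.2532] [0.0921 0.1201] 47.04631042480469
[[0.5260000228881836, -0.2460000067949295], [0.6140000224113464, -0.328000009059906], [0.6769999861717224, -0.25999999046325684], [0.5889999866485596, -0.17900000512599945]]
scene trough [318 159  16  11 107] [ 0.364  -0.
[... 846 characters left out ...]
.26499998569488525, 0.8140000104904175], [0.2669999897480011, -0.968999981880188], [0.9229999780654907, -0.968999981880188], [0.9200000166893005, 0.8149999976158142]]
side tro [   48    92   337   292 36028] [ 0.5939 -0.0774] [0.6553 1.7832] 0.07259608060121536
[[0.26499998569488525, 0.8140000104904175], [0.2669999897480011, -0.968999981880188], [0.9229999780654907, -0.968999981880188], [0.9200000166893005, 0.8149999976158142]]
side trough [   48    92   337   292 36028] [ 0.5724 -0.0273] [0.6305 1.7158] 0.07259593158960342
[[0.25600001215934753, 0.8299999833106995], [0.257999986410141, -0.8859999775886536], [0.8889999985694885, -0.8849999904632568], [0.8870000243186951, 0.8309999704360962]]
```

View pics/w.png

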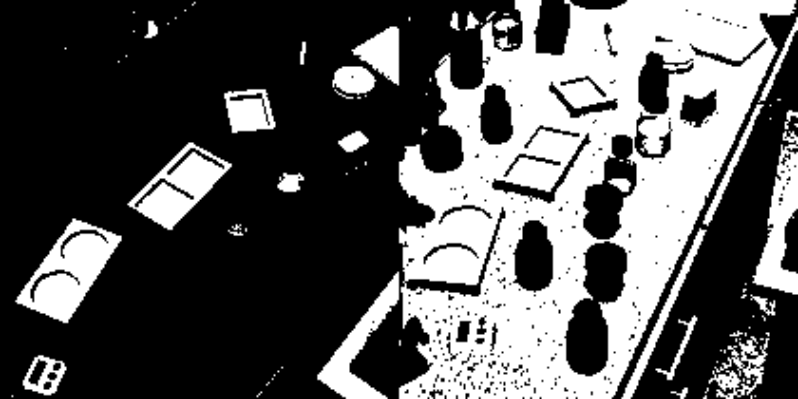

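```bash
cat >> h.py <<'E'
from scipy.spatial.transform import Rotation as Ro
def plan(x,y,z,yaw=0.):
    s=status.get_obs(); R=Ro.from_quat(s["ee_rot"]); p=np.array(s["position"])
    c,sn=np.cos(np.radians(yaw)),np.sin(np.radians(yaw))
    T=Ro.from_matrix(np.array([[c,sn,0],[sn,-c,0],[0,0,-1]]))
    d=R.inv().apply(np.array([x,y,z])-p)/.05; rv=(R.inv()*T).as_rotvec(degrees=True)/5
    print("clock",round(s["clock"],2),"p",p.round(4),"yaw",np.degrees(np.arctan2(*R.as_matrix()[[1,0],0])).round(1),"F",np.round(s["ft_force"],1),"grip",round(s["grip_width"],3),"j",np.round(s["joint_pos"],2))
    print("shift units",d.round(2),"turn units",rv.round(2))
E
python3 - <<'E'
from h import *
c=load("scene","a"); s=load("side","a")
for n,q in (("pinkL",(202,246)),("pinkR",(307,143)),("pinkB",(218,152)),("yel",(207,300)),("trough?",(325,165))): print(n,cast(c,q,.1).round(3))
im=s["color"][140:215,270:345]; cv2.imwrite("pics/x.png",cv2.resize(im[...,::-1],None,fx=7,fy=7,interpolation=cv2.INTER_NEAREST))
im=c["color"][140:210,275:345]; cv2.imwrite("pics/y.png",cv2.resize(im[...,::-1],None,fx=7,fy=7,interpolation=cv2.INTER_NEAREST))
plan(.3525,.2775,.33,0)
E
```

```text
pinkL [[0.462 0.288]]
pinkR [[ 0.461 -0.293]]
pinkB [[ 0.694 -0.046]]
yel [[0.328 0.409]]
trough? [[ 0.346 -0.239]]
clock 0.25 p [ 0.213  -0.5875  0.4043] yaw -70.1 F [0.2 0.1 0.2] grip 1.004 j [ 1.2   0.33 -0.06  1.46  0.02  1.35 -0.09]
shift units [-15.31  -8.52   1.5 ] turn units [-0.000e+00  1.000e-02 -1.401e+01]
```

View pics/x.png

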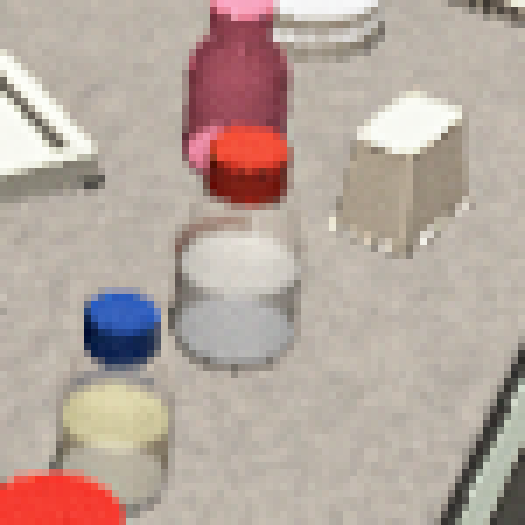

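View pics/y.png

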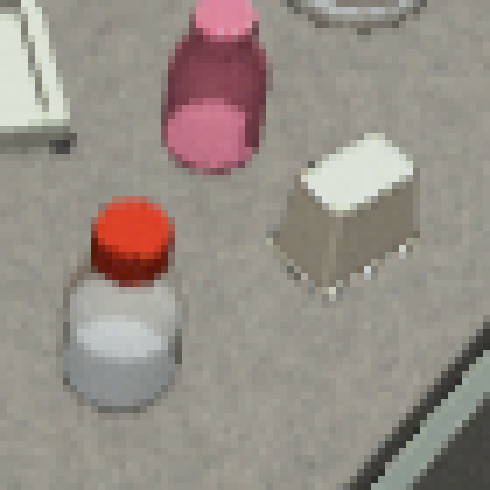

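The crops confirm the large bottle (red cap with clear white contents, scene px ~(293,174)) and the trough (scene px ~(325,165)). The pink bottle beside them is not one of mine. I'll start with an arc round towards cup_2.

Request:
servo_tool --motion '[[[0,-1,0,0,0,-1],[0,-1,0,0,0,-1],[0,-1,0,0,0,-1],[0,-1,0,0,0,-1],[0,-1,0,0,0,-1],[0,-1,0,0,0,-1],[0,-1,0,0,0,-1],[0,-1,0,0,0,-1],[0,-1,0,0,0,-1],[0,-1,0,0,0,-1],[0,-1,0,0,0,-1],[0,-1,0,0,0,-1]]]' --jaw 0 --force 40

```text
clock: 1.45
position: [0.595, -0.1686, 0.4]
ee_rot: [0.997, -0.076, -0.002, 0.001]
ft_force: [0.9, -0.2, -0.1]
grip_width: 1.004
```

```bash
python3 -c "
from h import *
plan(.353,.278,.33,0)"
```

```text
clock 1.45 p [ 0.595  -0.1686  0.4   ] yaw -8.8 F [ 0.9 -0.2 -0.1] grip 1.004 j [ 0.58  0.36 -0.49  1.46  0.17  1.36 -0.07]
shift units [-6.14 -8.09  1.42] turn units [ 0.01  0.05 -1.75]
```

Request:
servo_tool --motion '[[[0,0,0,0,0,-0.9],[-0.4,-0.7,0,0,0,-0.9],[-0.45,-0.85,0,0,0,0],[-0.45,-0.85,0.2,0,0,0],[-0.45,-0.85,0.2,0,0,0],[-0.45,-0.85,0.2,0,0,0],[-0.45,-0.85,0.2,0,0,0],[-0.45,-0.85,0.2,0,0,0],[-0.45,-0.85,0.2,0,0,0],[-0.45,-0.85,0.2,0,0,0],[-0.45,-0.85,0,0,0,0],[0,0,0,0,0,0]]]'

```text
clock: 2.65
position: [0.3588, 0.2642, 0.3297]
ee_rot: [1.0, 0.013, 0.001, -0.0]
ft_force: [0.7, -0.4, 0.3]
grip_width: 0.999
```

```bash
python3 -c "
from h import *
plan(.353,.278,.25,0); grab('wrist','b')"
```

```text
clock 2.65 p [0.3588 0.2642 0.3297] yaw 1.5 F [ 0.7 -0.4  0.3] grip 0.999 j [ 0.17  0.06 -0.92  1.97  0.05  1.14 -0.74]
shift units [-0.11 -0.28  1.59] turn units [-0.01 -0.02  0.3 ]
```

View pics/wrist_b.png

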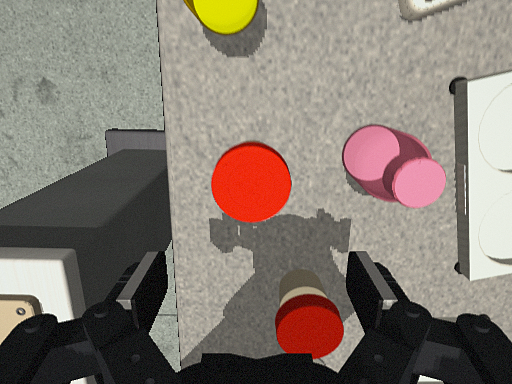

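The wrist view shows the cup_2 lid at (251,181), cup_1's lid below it at (310,325), and a pink bottle at (395,165). I'll cast the lid circles.

```bash
cat >> h.py <<'E'
def blobs(c,mask,z,amin=300):
    n,lab,st,ce=cv2.connectedComponentsWithStats(mask.astype(np.uint8))
    for i in range(1,n):
        if st[i,4]<amin: continue
        cn=max(cv2.findContours((lab==i).astype(np.uint8),0,cv2.CHAIN_APPROX_NONE)[0],key=len)[:,0]
        P=cast(c,cn,z).astype(np.float32); (x,y),r=cv2.minEnclosingCircle(P); rc=cv2.minAreaRect(P)
        print(st[i],"circ",np.round([x,y,r],4),"rect",np.round(rc[0],4),np.round(rc[1],4),round(rc[2],1))
E
python3 -c "
from h import *
c=load('wrist','b'); im=c['color'].astype(int)
blobs(c,(im[...,0]>200)&(im[...,1]<60),.073)
print(cast(c,(418,183),.1),cast(c,(375,155),.0))"
```

```text
[ 212  146   79   76 4676] circ [0.3554 0.2752 0.0298] rect [0.3554 0.2752] [0.059  0.0587] 46.0
[[0.46615545 0.28813366]] [[0.47418976 0.28511557]]
```

Request:
servo_tool --motion '[[[-0.08,-0.24,0,0,0,0.3],[0,0,0.6,0,0,0],[0,0,0.6,0,0,0],[0,0,0.6,0,0,0],[0,0,0.4,0,0,0],[0,0,0,0,0,0]]]'

```text
clock: 3.3
position: [0.3606, 0.2695, 0.2165]
ee_rot: [1.0, -0.006, 0.003, 0.001]
ft_force: [1.0, -0.1, -0.4]
grip_width: 1.004
```

```bash
python3 -c "
from h import *
plan(.3555,.2755,.213,0)"
```

```text
clock 3.3 p [0.3606 0.2695 0.2165] yaw -0.7 F [ 1.  -0.1 -0.4] grip 1.004 j [ 0.07  0.27 -0.88  2.07  0.27  0.91 -0.97]
shift units [-0.1  -0.12  0.07] turn units [ 0.03 -0.07 -0.13]
```

Request:
servo_tool --motion '[[[-0.1,-0.12,0.07,0,0,0],[0,0,0,0,0,0],[0,0,0,0,0,0],[0,0,0,0,0,0],[0,0,0,0,0,0],[0,0,0,0,0,0],[0,0,0,0,0,0],[0,0,0,0,0,0]]]' --jaw 255 --force 50

```text
clock: 4.1
position: [0.3575, 0.2758, 0.2168]
ee_rot: [1.0, -0.007, 0.006, 0.0]
ft_force: [-0.7, -0.8, -0.9]
grip_width: 0.696
```

```bash
python3 -c "
from h import *
plan(.579,.044,.32,0)"
```

```text
clock 4.1 p [0.3575 0.2758 0.2168] yaw -0.8 F [-0.7 -0.8 -0.9] grip 0.696 j [ 0.06  0.27 -0.88  2.07  0.28  0.91 -0.99]
shift units [ 4.52  4.57 -2.01] turn units [ 0.01 -0.13 -0.16]
```

Request:
servo_tool --motion '[[[0,0,-0.4,0,0,0],[0,0,-0.8,0,0,0],[0,0,-0.8,0,0,0],[0.3,0.3,-0.5,0,0,0],[0.6,0.6,0,0,0,0],[0.6,0.6,0,0,0,0],[0.6,0.6,0,0,0,0],[0.6,0.6,0,0,0,0],[0.6,0.6,0,0,0,0],[0.6,0.6,0,0,0,0],[0.6,0.6,0,0,0,0],[0.2,0.2,0,0,0,0]]]'

```text
clock: 5.3
position: [0.5952, 0.0309, 0.3504]
ee_rot: [1.0, -0.003, 0.007, 0.002]
ft_force: [-0.8, 0.1, -0.7]
grip_width: 0.699
```

```bash
python3 -c "
from h import *
plan(.579,.044,.223,0)"
```

```text
clock 5.3 p [0.5952 0.0309 0.3504] yaw -0.4 F [-0.8  0.1 -0.7] grip 0.699 j [ 0.41  0.38 -0.68  1.59  0.25  1.25 -0.31]
shift units [-0.36 -0.27  2.54] turn units [ 0.05 -0.15 -0.08]
```

Request:
servo_tool --motion '[[[-0.36,-0.27,0,0,-0.15,0],[0,0,0,0,0,0],[0,0,0.4,0,0,0]]]'

```text
clock: 5.6
position: [0.579, 0.0423, 0.3307]
ee_rot: [1.0, -0.006, 0.001, 0.001]
ft_force: [0.4, -0.6, -1.1]
grip_width: 0.698
```

```bash
python3 -c "
from h import *
plan(.579,.044,.223,0); c=grab('side','c'); cv2.imwrite('pics/c.png',cv2.resize(c['color'][80:280,170:360,::-1],None,fx=3,fy=3))"
```

```text
clock 5.6 p [0.579  0.0423 0.3307] yaw -0.7 F [ 0.4 -0.6 -1.1] grip 0.698 j [ 0.41  0.37 -0.68  1.65  0.25  1.21 -0.34]
shift units [-0.01 -0.04  2.15] turn units [ 0.03 -0.03 -0.13]
```

View pics/c.png

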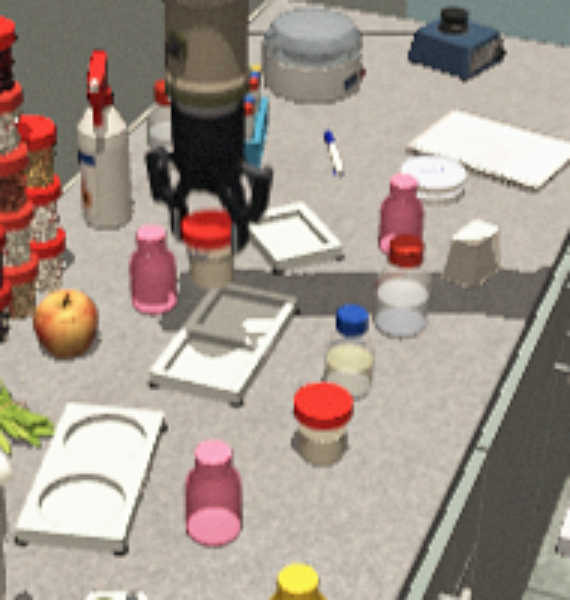

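The cup is held upright at crop (208,250), in line with the tray. I'll lower it.

Request:
servo_tool --motion '[[[0,0,0.6,0,0,0],[0,0,0.6,0,0,0],[0,0,0.5,0,0,0],[0,0,0.25,0,0,0],[0,0,0.1,0,0,0],[0,0,0,0,0,0]]]'

```text
clock: 6.25
position: [0.5769, 0.0437, 0.2213]
ee_rot: [1.0, -0.004, -0.002, 0.001]
ft_force: [0.2, -0.1, -0.9]
grip_width: 0.697
```

```bash
python3 -c "
from h import *
plan(.579,.044,.223,0)"
```

```text
clock 6.25 p [0.5769 0.0437 0.2213] yaw -0.4 F [ 0.2 -0.1 -0.9] grip 0.697 j [ 0.37  0.49 -0.64  1.75  0.34  1.02 -0.41]
shift units [ 0.04 -0.01 -0.03] turn units [ 0.03  0.05 -0.09]
```

Request:
servo_tool --motion '[[[0,0,0.06,0,0,0],[0,0,0,0,0,0]]]'

```text
clock: 6.45
position: [0.5779, 0.0442, 0.2213]
ee_rot: [1.0, -0.004, -0.0, 0.001]
ft_force: [0.3, 0.3, -1.2]
grip_width: 0.698
```

Request:
servo_tool --motion '[[[0,0,0.12,0,0,0],[0,0,0.05,0,0,0]]]'

```text
clock: 6.65
position: [0.5787, 0.0454, 0.22]
ee_rot: [1.0, -0.004, 0.001, 0.003]
ft_force: [-14.4, -2.2, 20.5]
grip_width: 0.696
```

Contact at 0.220. I'll release, let it settle and lift.

Request:
servo_tool --motion '[[[0,0,0,0,0,0],[0,0,0,0,0,0],[0,0,0,0,0,0],[0,0,0,0,0,0],[0,0,-0.3,0,0,0],[0,0,-0.8,0,0,0],[0,0,-0.8,0,0,0],[0,0,-0.3,0,0,0]]]' --jaw 0

```text
clock: 7.45
position: [0.5781, 0.0461, 0.3359]
ee_rot: [1.0, -0.004, 0.001, 0.002]
ft_force: [0.3, 0.5, -0.7]
grip_width: 1.004
```

```bash
python3 -c "
from h import *
plan(.407,.14,.32,0); c=grab('side','d'); cv2.imwrite('pics/d.png',cv2.resize(c['color'][80:280,170:360,::-1],None,fx=3,fy=3))"
```

```text
clock 7.45 p [0.5781 0.0461 0.3359] yaw -0.4 F [ 0.3  0.5 -0.7] grip 1.004 j [ 0.4   0.36 -0.69  1.64  0.25  1.22 -0.34]
shift units [-3.44 -1.86  0.31] turn units [ 0.05 -0.01 -0.08]
```

View pics/d.png

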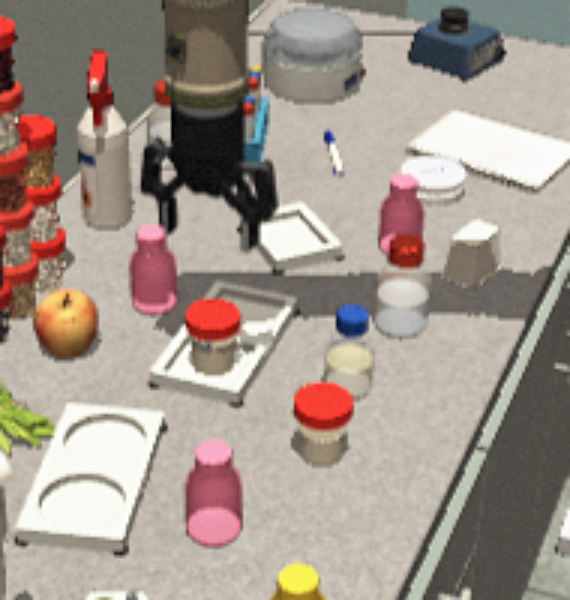

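cup_2 stands upright in the near square well, at crop (213,335). Next is cup_1.

Request:
servo_tool --motion '[[[-0.5,-0.3,0,0,0,0],[-0.7,-0.4,0,0,0,0],[-0.7,-0.4,0,0,0,0],[-0.7,-0.4,0,0,0,0],[-0.6,-0.3,0,0,0,0],[-0.2,0,0.3,0,0,0],[0,0,0,0,0,0]]]'

```text
clock: 8.2
position: [0.4035, 0.1412, 0.325]
ee_rot: [1.0, -0.004, 0.005, 0.003]
ft_force: [0.5, 0.2, 0.9]
grip_width: 0.999
```

```bash
python3 -c "
from h import *
plan(.407,.14,.213,0); c=grab('wrist','e'); im=c['color'].astype(int)
blobs(c,(im[...,0]>200)&(im[...,1]<60),.073); blobs(c,(im[...,2]>im[...,0]+40),.101)"
```

```text
clock 8.2 p [0.4035 0.1412 0.325 ] yaw -0.5 F [0.5 0.2 0.9] grip 0.999 j [ 0.4  -0.   -0.83  2.02  0.01  1.12 -0.44]
shift units [0.05 0.01 2.24] turn units [ 0.07 -0.12 -0.09]
[ 223  166   79   67 4121] circ [0.4113 0.1374 0.0299] rect [0.4102 0.1412] [0.0595 0.0514] 16.4
[ 426  276   72   46 2356] circ [0.5812 0.041  0.0305] rect [0.5808 0.0484] [0.0606 0.0457] 3.1
[259 325  43  34 927] circ [0.4224 0.03   0.0196] rect [0.4216 0.0346] [0.0335 0.0294] 9.3
```

View pics/wrist_e.png

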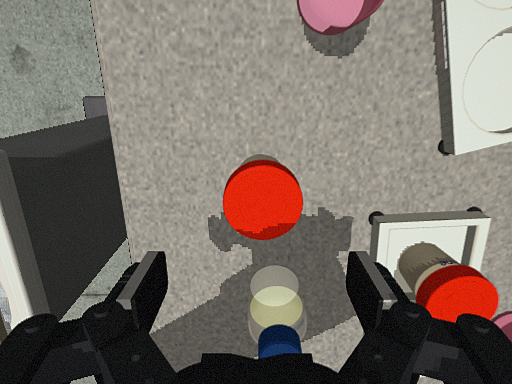

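Request:
servo_tool --motion '[[[0.12,0.05,0,0,-0.1,0],[0,0,0.6,0,0,0],[0,0,0.6,0,0,0],[0,0,0.6,0,0,0],[0,0,0.4,0,0,0],[0,0,0.1,0,0,0]]]'

```text
clock: 8.85
position: [0.4208, 0.1361, 0.212]
ee_rot: [1.0, -0.008, 0.004, 0.0]
ft_force: [-0.0, 0.4, 0.3]
grip_width: 0.999
```

```bash
python3 -c "
from h import *
plan(.409,.139,.215,0)"
```

```text
clock 8.85 p [0.4208 0.1361 0.212 ] yaw -0.9 F [-0.   0.4  0.3] grip 0.999 j [ 0.33  0.24 -0.8   2.1   0.23  0.88 -0.61]
shift units [-0.24 -0.05 -0.06] turn units [ 0.01 -0.1  -0.19]
```

Request:
servo_tool --motion '[[[-0.24,-0.05,-0.04,0,-0.1,0],[0,0,0,0,0,0]]]'

```text
clock: 9.05
position: [0.4095, 0.1389, 0.2144]
ee_rot: [1.0, -0.009, -0.001, -0.001]
ft_force: [-0.6, -0.1, 0.7]
grip_width: 1.0
```

Request:
servo_tool --motion '[[[0,0,0,0,0,0],[0,0,0,0,0,0],[0,0,0,0,0,0],[0,0,0,0,0,0],[0,0,0,0,0,0],[0,0,0,0,0,0],[0,0,0,0,0,0]]]' --jaw 255 --force 50

```text
clock: 9.75
position: [0.4112, 0.139, 0.2185]
ee_rot: [1.0, -0.009, 0.002, -0.0]
ft_force: [-0.3, -0.5, -1.6]
grip_width: 0.701
```

```bash
python3 -c "
from h import *
plan(.5845,-.056,.35,0)"
```

```text
clock 9.75 p [0.4112 0.139  0.2185] yaw -1.1 F [-0.3 -0.5 -1.6] grip 0.701 j [ 0.34  0.21 -0.81  2.11  0.2   0.89 -0.6 ]
shift units [ 3.55  3.83 -2.62] turn units [-0.01 -0.05 -0.21]
```

Request:
servo_tool --motion '[[[0,0,-0.5,0,0,0],[0,0,-0.8,0,0,0],[0,0,-0.9,0,0,0],[0.2,0.2,-0.6,0,0,0],[0.5,0.5,0,0,0,0],[0.6,0.6,0,0,0,0],[0.6,0.6,0,0,0,0],[0.6,0.6,0,0,0,0],[0.6,0.7,0,0,0,0],[0.3,0.5,0,0,0,0],[0,0,0,0,0,0]]]'

```text
clock: 10.85
position: [0.5832, -0.0558, 0.3641]
ee_rot: [1.0, -0.007, 0.002, 0.001]
ft_force: [-0.6, 1.0, -0.7]
grip_width: 0.701
```

```bash
python3 -c "
from h import *
plan(.5845,-.056,.225,0)"
```

```text
clock 10.85 p [ 0.5832 -0.0558  0.3641] yaw -0.8 F [-0.6  1.  -0.7] grip 0.701 j [ 0.55  0.34 -0.65  1.6   0.22  1.27 -0.15]
shift units [ 0.01 -0.    2.78] turn units [ 0.03 -0.05 -0.17]
```

Request:
servo_tool --motion '[[[0,0,0.6,0,0,0],[0,0,0.7,0,0,0],[0,0,0.6,0,0,0],[0,0,0.4,0,0,0],[0,0,0.25,0,0,0],[0,0,0.1,0,0,0]]]'

```text
clock: 11.45
position: [0.5836, -0.0546, 0.2273]
ee_rot: [1.0, -0.007, 0.003, 0.0]
ft_force: [0.1, 0.3, -1.0]
grip_width: 0.699
```

Request:
servo_tool --motion '[[[0,0,0.05,0,0,0]]]'

```text
clock: 11.55
position: [0.5836, -0.0543, 0.2248]
ee_rot: [1.0, -0.007, 0.003, 0.0]
ft_force: [0.1, -0.4, 0.2]
grip_width: 0.702
```

Request:
servo_tool --motion '[[[0,0,0.08,0,0,0]]]'

```text
clock: 11.65
position: [0.5842, -0.0542, 0.2226]
ee_rot: [1.0, -0.007, 0.004, 0.001]
ft_force: [-17.0, -0.1, 47.1]
grip_width: 0.703
```

Request:
servo_tool --motion '[[[0,0,0,0,0,0],[0,0,0,0,0,0],[0,0,0,0,0,0],[0,0,0,0,0,0],[0,0,-0.3,0,0,0],[0,0,-0.8,0,0,0],[0,0,-0.8,0,0,0],[0,0,-0.8,0,0,0],[-0.1,0,-0.2,0,0,0]]]' --jaw 0

```text
clock: 12.55
position: [0.578, -0.053, 0.3784]
ee_rot: [1.0, -0.007, 0.005, 0.0]
ft_force: [-0.0, 0.2, 0.6]
grip_width: 0.999
```

```bash
python3 -c "
from h import *
plan(.422,.016,.34,0); c=grab('side','f'); cv2.imwrite('pics/f.png',cv2.resize(c['color'][80:280,170:360,::-1],None,fx=3,fy=3))"
```

```text
clock 12.55 p [ 0.578  -0.053   0.3784] yaw -0.8 F [-0.   0.2  0.6] grip 0.999 j [ 0.56  0.32 -0.66  1.6   0.2   1.29 -0.15]
shift units [-3.15 -1.34  0.73] turn units [ 0.01 -0.12 -0.15]
```

View pics/f.png

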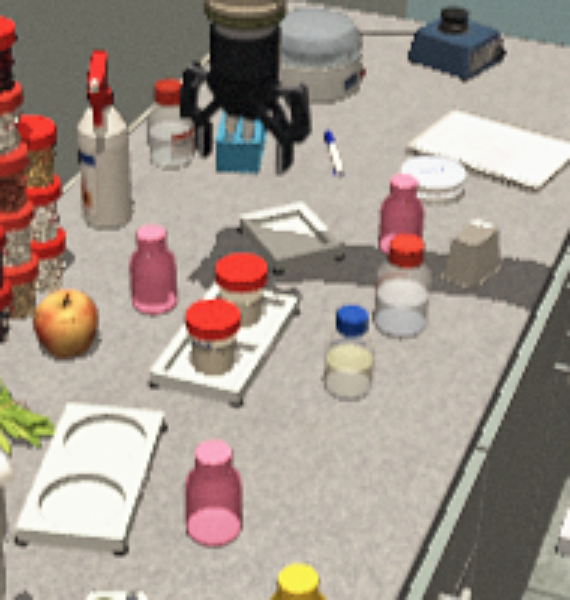

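Both cups are upright in their wells, at crop (213,335) and (240,285). Next is the small bottle.

Request:
servo_tool --motion '[[[-0.4,-0.2,0,0,-0.1,0],[-0.6,-0.3,0,0,0,0],[-0.7,-0.3,0,0,0,0],[-0.7,-0.3,0.2,0,0,0],[-0.5,-0.2,0.2,0,0,0],[-0.15,0,0.1,0,0,0],[0,0,0,0,0,0]]]'

```text
clock: 13.3
position: [0.4187, 0.0158, 0.3504]
ee_rot: [1.0, -0.008, -0.0, 0.002]
ft_force: [0.2, 0.2, 0.2]
grip_width: 1.001
```

```bash
python3 -c "
from h import *
plan(.422,.016,.25,0); c=grab('wrist','g'); im=c['color'].astype(int)
blobs(c,(im[...,2]>im[...,0]+40),.101);blobs(c,(im[...,0]>200)&(im[...,1]<60),.116)"
```

```text
clock 13.3 p [0.4187 0.0158 0.3504] yaw -0.9 F [0.2 0.2 0.2] grip 1.001 j [ 0.62 -0.06 -0.73  2.01 -0.04  1.18 -0.11]
shift units [ 0.07 -0.01  2.01] turn units [ 0.04  0.   -0.17]
[ 240  174   47   50 1812] circ [0.424  0.0175 0.0195] rect [0.4243 0.0174] [0.0386 0.0341] 89.1
[ 420  114   79   76 4535] circ [0.552  0.0531 0.0253] rect [0.5522 0.0533] [0.0497 0.05  ] 8.7
[ 413  236   69   59 3123] circ [ 0.5597 -0.0319  0.0253] rect [ 0.5598 -0.0319] [0.0495 0.0501] 8.3
```

View pics/wrist_g.png

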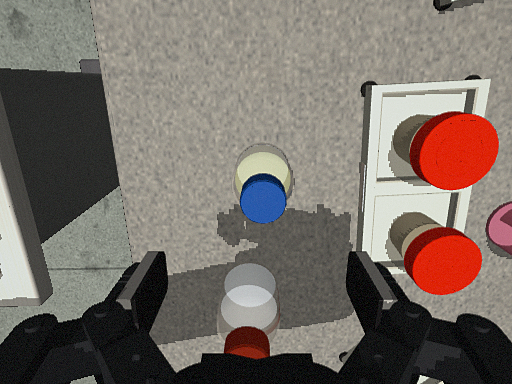

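Request:
servo_tool --motion '[[[0.05,0,0.3,0,0,0],[0,0,0.5,0,0,0],[0,0,0.5,0,0,0],[0,0,0.4,0,0,0],[0,0,0.2,0,0,0]]]'

```text
clock: 13.85
position: [0.4284, 0.0135, 0.2557]
ee_rot: [1.0, -0.009, 0.004, -0.0]
ft_force: [-0.2, 0.2, -0.1]
grip_width: 1.0
```

```bash
python3 -c "
from h import *
plan(.4235,.016,.248,0)"
```

```text
clock 13.85 p [0.4284 0.0135 0.2557] yaw -1.1 F [-0.2  0.2 -0.1] grip 1.0 j [ 0.59  0.11 -0.75  2.09  0.09  0.96 -0.22]
shift units [-0.1  -0.05  0.15] turn units [-0.   -0.09 -0.21]
```

Request:
servo_tool --motion '[[[-0.1,-0.05,0.12,0,-0.1,0],[0,0,0,0,0,0]]]'

```text
clock: 14.05
position: [0.4242, 0.016, 0.2488]
ee_rot: [1.0, -0.01, -0.002, -0.001]
ft_force: [0.2, -0.2, 0.3]
grip_width: 1.004
```

Request:
servo_tool --motion '[[[0,0,0,0,0,0],[0,0,0,0,0,0],[0,0,0,0,0,0],[0,0,0,0,0,0],[0,0,0,0,0,0],[0,0,0,0,0,0],[0,0,0,0,0,0],[0,0,0,0,0,0],[0,0,0,0,0,0],[0,0,0,0,0,0]]]' --jaw 255 --force 50

```text
clock: 15.05
position: [0.4253, 0.0159, 0.2515]
ee_rot: [1.0, -0.01, 0.0, -0.001]
ft_force: [-0.7, -0.8, -1.1]
grip_width: 0.369
```

```bash
python3 -c "
from h import *
plan(.624,.220,.4,0)"
```

```text
clock 15.05 p [0.4253 0.0159 0.2515] yaw -1.1 F [-0.7 -0.8 -1.1] grip 0.369 j [ 0.59  0.11 -0.75  2.1   0.09  0.96 -0.23]
shift units [ 3.89 -4.16 -2.96] turn units [-0.01 -0.01 -0.23]
```

Request:
servo_tool --motion '[[[0,0,-0.4,0,0,0],[0,0,-0.7,0,0,0],[0,0,-0.8,0,0,0],[0,0,-0.7,0,0,0],[0.2,-0.3,-0.3,0,0,0],[0.3,-0.5,0,0,0,0],[0.4,-0.7,0,0,0,0],[0.4,-0.7,0,0,0,0],[0.4,-0.7,0,0,0,0],[0.4,-0.7,0,0,0,0],[0.4,-0.7,0,0,0,0],[0.4,-0.7,0,0,0,0]]]'

```text
clock: 16.25
position: [0.581, 0.2638, 0.4]
ee_rot: [1.0, -0.018, -0.001, 0.002]
ft_force: [-0.2, -0.8, -1.3]
grip_width: 0.368
```

```bash
python3 -c "
from h import *
plan(.599,.317,.4,0)"
```

```text
clock 16.25 p [0.581  0.2638 0.4   ] yaw -2.1 F [-0.2 -0.8 -1.3] grip 0.368 j [ 0.11  0.5  -0.86  1.39  0.38  1.42 -0.78]
shift units [ 0.32 -1.08 -0.  ] turn units [ 0.04  0.02 -0.41]
```

Request:
servo_tool --motion '[[[0.2,-0.5,0,0,0,-0.4],[0.1,-0.3,0,0,0,0],[0,-0.1,0,0,0,0],[0,0,0,0,0,0]]]'

```text
clock: 16.65
position: [0.5982, 0.315, 0.3953]
ee_rot: [1.0, 0.002, -0.004, 0.001]
ft_force: [0.2, -0.6, -2.7]
grip_width: 0.367
```

```bash
python3 -c "
from h import *
plan(.599,.317,.2575,0);c=grab('scene','h'); cv2.imwrite('pics/h.png',cv2.resize(c['color'][100:290,130:340,::-1],None,fx=3,fy=3))"
```

```text
clock 16.65 p [0.5982 0.315  0.3953] yaw 0.3 F [ 0.2 -0.6 -2.7] grip 0.367 j [-0.    0.59 -0.84  1.28  0.43  1.46 -0.8 ]
shift units [ 0.04 -0.05  2.76] turn units [0.02 0.1  0.05]
```

View pics/h.png

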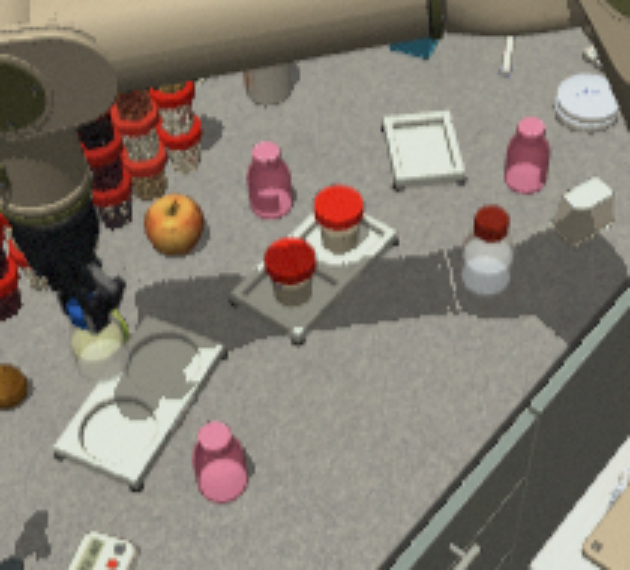

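The bottle is held upright at crop (97,345). I'll lower it.

Request:
servo_tool --motion '[[[0,0,0.4,0,0.1,0],[0,0,0.6,0,0,0],[0,0,0.6,0,0,0],[0,0,0.5,0,0,0],[0,0,0.3,0,0,0],[0,0,0.1,0,0,0]]]'

```text
clock: 17.3
position: [0.5999, 0.3059, 0.2701]
ee_rot: [1.0, -0.003, 0.004, 0.002]
ft_force: [-2.9, 4.3, 14.6]
grip_width: 0.367
```

```bash
python3 -c "
from h import *
plan(.599,.317,.2575,0)"
```

```text
clock 17.3 p [0.5999 0.3059 0.2701] yaw -0.3 F [-2.9  4.3 14.6] grip 0.367 j [ 0.    0.67 -0.8   1.44  0.5   1.24 -0.85]
shift units [-0.02 -0.22  0.25] turn units [ 0.06 -0.09 -0.06]
```

```bash
python3 -c "
from h import *
c=grab('side','i'); cv2.imwrite('pics/i.png',cv2.resize(c['color'][160:300,150:300,::-1],None,fx=4,fy=4))
c=grab('scene','i'); cv2.imwrite('pics/i2.png',cv2.resize(c['color'][160:300,130:270,::-1],None,fx=4,fy=4));plan(.599,.317,.2575,0)"
```

```text
clock 17.4 p [0.6001 0.3067 0.2716] yaw -0.3 F [-1.2  0.4 -1.8] grip 0.368 j [ 0.    0.67 -0.8   1.44  0.5   1.24 -0.85]
shift units [-0.03 -0.21  0.28] turn units [ 0.04 -0.11 -0.06]
```

View pics/i.png

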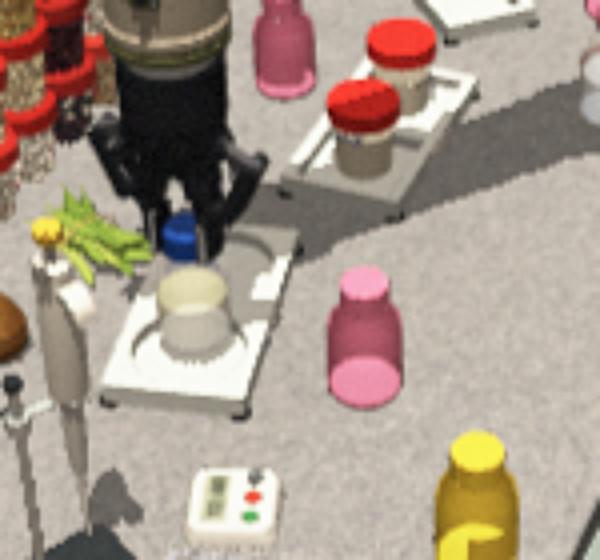

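View pics/i2.png

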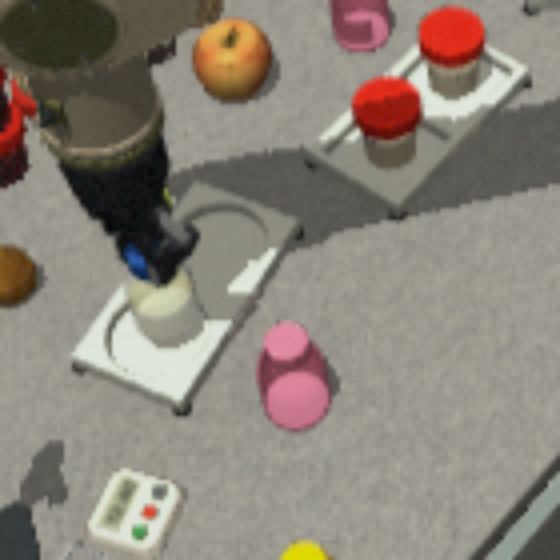

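The bottle has pivoted in the grip, with its base towards -y: the cap is at scene crop (140,255) and the base at (175,335). It is resting on the divider. I'll triangulate the axis to see how far it is off.

```bash
python3 -c "
from h import *
a=load('scene','i');b=load('side','i')
def tri(p,q):
    o1,d1=ray(a,p);o2,d2=ray(b,q);d1=d1[0];d2=d2[0]
    t=np.linalg.lstsq(np.c_[d1,-d2],o2-o1,rcond=None)[0]
    x=o1+d1*t[0];y=o2+d2*t[1];print(((x+y)/2).round(4),'gap',np.linalg.norm(x-y).round(4))
tri((130+161/4,160+290/4),(150+194/4,160+285/4))
tri((130+174/4,160+346/4),(150+198/4,160+357/4))
"
```

```text
[0.5949 0.3033 0.067 ] gap 0.0003
[0.5871 0.3135 0.0045] gap 0.0071
```

Request:
servo_tool --motion '[[[0,0,-0.3,0,0,0],[0,-0.2,-0.6,0,0,0],[0,-0.2,0,0,0,0],[0,0,0,0,0,0],[0,0,0,0,0,0]]]'

```text
clock: 17.9
position: [0.6006, 0.3275, 0.3263]
ee_rot: [1.0, -0.003, 0.008, 0.0]
ft_force: [0.6, -0.2, -3.1]
grip_width: 0.371
```

```bash
python3 -c "
from h import *
c=grab('side','j'); x=cv2.resize(c['color'][180:270,160:260,::-1],None,fx=4,fy=4)
c=grab('scene','j'); y=cv2.resize(c['color'][180:270,130:230,::-1],None,fx=4,fy=4);cv2.imwrite('pics/j.png',np.hstack([x,y]));plan(.599,.327,.2575,0)"
```

```text
clock 18.0 p [0.6005 0.3272 0.3253] yaw -0.4 F [-0.1 -0.  -2.1] grip 0.366 j [-0.03  0.64 -0.82  1.36  0.48  1.33 -0.86]
shift units [-0.05  0.    1.36] turn units [ 0.01 -0.17 -0.07]
```

View pics/j.png

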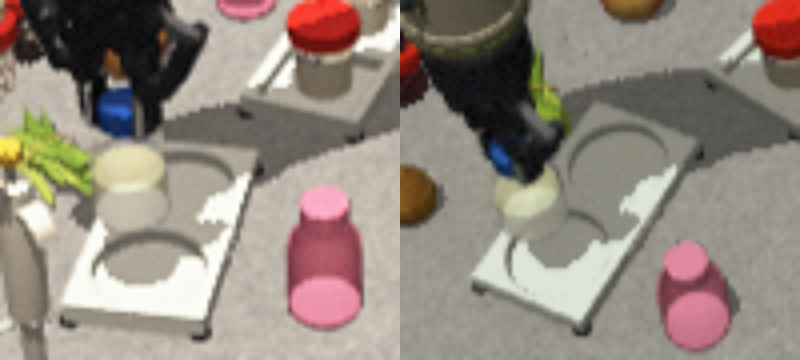

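```bash
cat >> h.py <<'E'
def tri(a,p,b,q):
    o1,d1=ray(a,p);o2,d2=ray(b,q);d1=d1[0];d2=d2[0]
    t=np.linalg.lstsq(np.c_[d1,-d2],o2-o1,rcond=None)[0]
    x=o1+d1*t[0];y=o2+d2*t[1];print(((x+y)/2).round(4),'gap',np.linalg.norm(x-y).round(4)); return (x+y)/2
E
python3 -c "
from h import *
a=load('scene','j');b=load('side','j')
tri(a,(130+126/4,180+185/4),b,(160+131/4,180+160/4))   # liquid top
tri(a,(130+133/4,180+225/4),b,(160+133/4,180+214/4))   # base centre approx
a=load('scene','a');b=load('side','a')
im=b['color'][160:225,265:310,::-1];cv2.imwrite('pics/k.png',cv2.resize(im,None,fx=8,fy=8))
im=a['color'][185:230,250:285,::-1];cv2.imwrite('pics/k2.png',cv2.resize(im,None,fx=8,fy=8))
# where vertical cylinder would project
a=load('scene','j');b=load('side','j')
for z0 in (0.05,0.06,.07):
  for h in (0,.04,.101):
    p=[.6005,.3272,z0+h]; print(z0,h,((proj(b,p)-[160,180])*4).round(0),((proj(a,p)-[130,180])*4+[400,0]).round(0))
"
```

```text
[0.5988 0.3242 0.1237] gap 0.0017
[0.5952 0.3319 0.0799] gap 0.0009
0.05 0 [[133. 240.]] [[539. 237.]]
0.05 0.04 [[129. 198.]] [[530. 210.]]
0.05 0.101 [[123. 131.]] [[516. 168.]]
0.06 0 [[132. 230.]] [[537. 230.]]
0.06 0.04 [[128. 187.]] [[528. 204.]]
0.06 0.101 [[122. 119.]] [[514. 160.]]
0.07 0 [[131. 219.]] [[534. 224.]]
0.07 0.04 [[127. 176.]] [[526. 197.]]
0.07 0.101 [[121. 108.]] [[511. 153.]]
```

```bash
python3 -c "
from h import *
a=load('scene','a')
print(((proj(a,[[.599,.317,.02],[.624,.22,.02]])-[130,180])*4+[400,0]).round(0))
c=a['color'][195:270,140:215,::-1]; cv2.imwrite('pics/k.png',cv2.resize(c,None,fx=8,fy=8))
for p in ([.599,.317,.02],[.624,.22,.02]): print([((proj(a,np.array(p)+[r*np.cos(t),r*np.sin(t),0])[0]-[140,195])*8).round().tolist() for r in [.043] for t in (0,1.57,3.14,4.71)])
plan(.599,.318,.2575,0)"
```

```text
[[555. 249.]
 [616. 159.]]
[[160.0, 323.0], [155.0, 447.0], [302.0, 433.0], [303.0, 310.0]]
[[282.0, 149.0], [281.0, 263.0], [422.0, 250.0], [420.0, 136.0]]
clock 18.0 p [0.6005 0.3272 0.3253] yaw -0.4 F [-0.1 -0.  -2.1] grip 0.366 j [-0.03  0.64 -0.82  1.36  0.48  1.33 -0.86]
shift units [-0.05  0.18  1.36] turn units [ 0.01 -0.17 -0.07]
```

View pics/k.png

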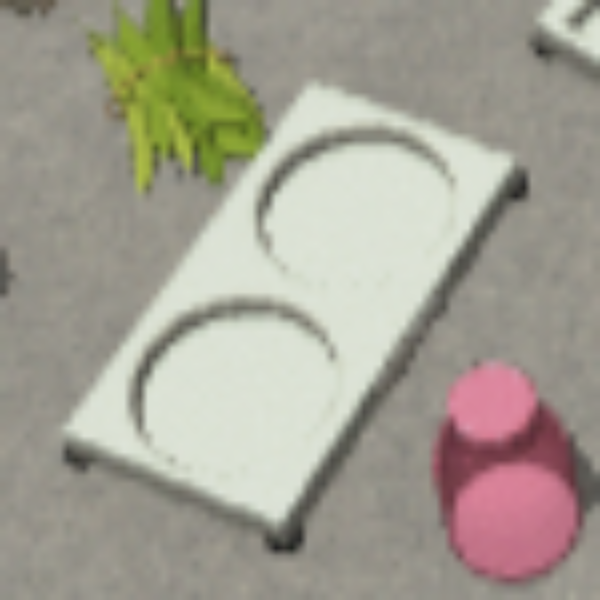

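The projection of an upright cylinder matches what I see, so the bottle is not tilted; what looked like lean was perspective. It touched at base z ≈ 0.0186, which is the rim, because y drifted 11 mm during the descent. I'll lower it again with y corrected.

Request:
servo_tool --motion '[[[-0.05,0,0.3,0,-0.15,0],[0,0,0.4,0,0,0],[0,0,0.2,0,0,0]]]'

```text
clock: 18.3
position: [0.5981, 0.3259, 0.277]
ee_rot: [1.0, -0.004, -0.0, 0.001]
ft_force: [0.5, 0.0, -2.4]
grip_width: 0.364
```

```bash
python3 -c "
from h import *
plan(.598,.319,.2575,0)"
```

```text
clock 18.3 p [0.5981 0.3259 0.277 ] yaw -0.4 F [ 0.5  0.  -2.4] grip 0.364 j [-0.03  0.68 -0.8   1.41  0.5   1.26 -0.88]
shift units [-0.    0.14  0.39] turn units [ 0.02  0.   -0.09]
```

Request:
servo_tool --motion '[[[0,0.12,0.1,0,0,0],[0,0,0.2,0,0,0],[0,0,0.06,0,0,0]]]'

```text
clock: 18.6
position: [0.5977, 0.3191, 0.2574]
ee_rot: [1.0, -0.004, -0.001, 0.001]
ft_force: [-10.3, -2.7, 28.4]
grip_width: 0.369
```

```bash
python3 -c "
from h import *
plan(.598,.319,.2575,0)"
```

```text
clock 18.6 p [0.5977 0.3191 0.2574] yaw -0.4 F [-10.3  -2.7  28.4] grip 0.369 j [-0.02  0.69 -0.79  1.43  0.5   1.23 -0.88]
shift units [ 0.01  0.   -0.  ] turn units [ 0.03  0.03 -0.09]
```

It's on the floor, at exactly pick height + 6 mm. Releasing now.

Request:
servo_tool --motion '[[[0,0,0,0,0,0],[0,0,0,0,0,0],[0,0,0,0,0,0],[0,0,0,0,0,0],[0,0,0,0,0,0],[0,0,-0.3,0,0,0],[0,0,-0.8,0,0,0],[0,0,-0.8,0,0,0],[0,0.2,-0.5,0,0,0],[-0.3,0.6,0,0,0,0],[-0.4,0.8,0,0,0,0],[-0.4,0.9,0,0,0,0]]]' --jaw 0

```text
clock: 19.8
position: [0.5399, 0.1982, 0.3888]
ee_rot: [1.0, 0.001, 0.001, -0.003]
ft_force: [0.5, -0.9, 0.9]
grip_width: 0.997
```

```bash
python3 -c "
from h import *
plan(.407,-.124,.38,0);c=grab('side','l'); cv2.imwrite('pics/l.png',cv2.resize(c['color'][140:300,150:340,::-1],None,fx=3,fy=3))"
```

```text
clock 19.8 p [0.5399 0.1982 0.3888] yaw 0.1 F [ 0.5 -0.9  0.9] grip 0.997 j [ 0.3   0.36 -0.91  1.58  0.29  1.33 -0.64]
shift units [-2.67  6.44  0.14] turn units [-0.06 -0.01  0.02]
```

View pics/l.png

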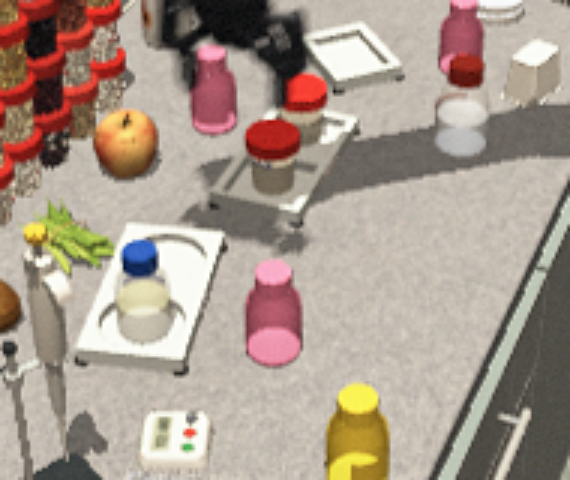

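The small bottle stands upright in its well at crop (143,300). Next is the large bottle at about (0.407,-0.124).

Request:
servo_tool --motion '[[[-0.3,0.7,0,0,0,0],[-0.3,0.8,0,0,0,0],[-0.3,0.8,0,0,0,0],[-0.3,0.8,0,0,0,0],[-0.3,0.8,0,0,0,0],[-0.3,0.8,0,0,0,0],[-0.3,0.7,0,0,0,0],[-0.3,0.6,0,0,0,0],[-0.2,0.2,0.1,0,0,0],[0,0,0,0,0,0]]]'

```text
clock: 20.85
position: [0.3989, -0.1301, 0.393]
ee_rot: [1.0, -0.004, 0.005, 0.004]
ft_force: [0.8, 0.3, -0.7]
grip_width: 1.002
```

```bash
python3 -c "
from h import *
plan(.407,-.124,.26,0); c=grab('wrist','m'); im=c['color'].astype(int)
blobs(c,(im[...,0]>100)&(im[...,1]<60)&(im[...,2]<60),.116)"
```

```text
clock 20.85 p [ 0.3989 -0.1301  0.393 ] yaw -0.5 F [ 0.8  0.3 -0.7] grip 1.002 j [ 0.93 -0.11 -0.67  1.95 -0.06  1.26  0.27]
shift units [ 0.14 -0.15  2.66] turn units [ 0.09 -0.11 -0.09]
[ 426   53   79   74 4219] circ [ 0.5582 -0.054   0.0299] rect [ 0.5602 -0.0545] [0.052  0.0548] 28.9
```

View pics/wrist_m.png

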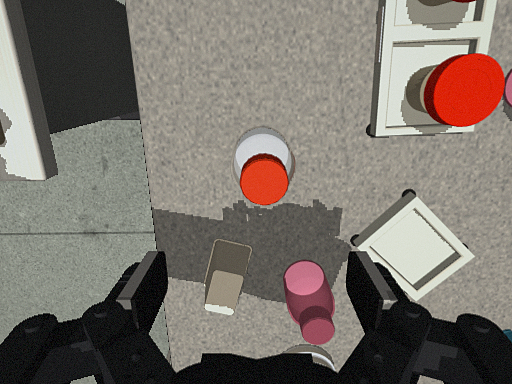

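```bash
python3 -c "
from h import *
c=load('wrist','m'); im=c['color'].astype(int)
blobs(c,(im[...,0]-im[...,1]>120)&(im[...,0]-im[...,2]>120),.116); print(cast(c,(264,179),.116),cast(c,(264,162),0))
tri_=cast(c,[(229,255)],.0);print(tri_)
plan(.407,-.124,.26,0)"
```

```text
[ 433   54   72   73 3986] circ [ 0.5612 -0.0557  0.0262] rect [ 0.5613 -0.056 ] [0.0513 0.0522] 89.6
[ 240  158   48   47 1695] circ [ 0.4085 -0.125   0.02  ] rect [ 0.4082 -0.1253] [0.0381 0.0392] 18.2
[[ 0.40857658 -0.12278926]] [[ 0.41246274 -0.13797851]]
[[ 0.36664553 -0.26229073]]
clock 20.9 p [ 0.3997 -0.1293  0.3935] yaw -0.4 F [0.2 0.3 0.4] grip 1.0 j [ 0.93 -0.11 -0.67  1.95 -0.06  1.26  0.27]
shift units [ 0.12 -0.13  2.67] turn units [ 0.1  -0.12 -0.08]
```

Request:
servo_tool --motion '[[[0.05,-0.08,0.4,0,-0.1,0],[0,0,0.6,0,0,0],[0,0,0.6,0,0,0],[0,0,0.5,0,0,0],[0,0,0.3,0,0,0]]]'

```text
clock: 21.4
position: [0.409, -0.1195, 0.276]
ee_rot: [1.0, 0.002, 0.007, 0.006]
ft_force: [0.5, -0.0, 0.3]
grip_width: 0.998
```

```bash
python3 -c "
from h import *
plan(.408,-.125,.259,0)"
```

```text
clock 21.4 p [ 0.409  -0.1195  0.276 ] yaw 0.2 F [ 0.5 -0.   0.3] grip 0.998 j [ 0.89  0.06 -0.72  2.09  0.06  1.    0.14]
shift units [-0.02  0.11  0.34] turn units [ 0.14 -0.15  0.04]
```

Request:
servo_tool --motion '[[[-0.05,0.1,0.3,0.1,-0.15,0],[0,0,0.05,0,0,0]]]'

```text
clock: 21.6
position: [0.4082, -0.1215, 0.2576]
ee_rot: [1.0, 0.004, -0.0, 0.001]
ft_force: [-0.6, -0.0, 1.1]
grip_width: 1.0
```

```bash
python3 -c "
from h import *
plan(.408,-.125,.259,0)"
```

```text
clock 21.6 p [ 0.4082 -0.1215  0.2576] yaw 0.5 F [-0.6 -0.   1.1] grip 1.0 j [ 0.89  0.1  -0.72  2.1   0.08  0.97  0.13]
shift units [-0.    0.07 -0.03] turn units [0.01 0.   0.1 ]
```

Request:
servo_tool --motion '[[[0,0.07,-0.03,0,0,0],[0,0,0,0,0,0],[0,0,0,0,0,0],[0,0,0,0,0,0],[0,0,0,0,0,0],[0,0,0,0,0,0],[0,0,0,0,0,0],[0,0,0,0,0,0],[0,0,0,0,0,0]]]' --jaw 255 --force 60

```text
clock: 22.5
position: [0.4105, -0.1228, 0.2625]
ee_rot: [1.0, 0.006, 0.002, 0.001]
ft_force: [-0.0, -0.5, -2.7]
grip_width: 0.429
```

```bash
python3 -c "
from h import *
plan(.623,.221,.41,0)"
```

```text
clock 22.5 p [ 0.4105 -0.1228  0.2625] yaw 0.7 F [-0.  -0.5 -2.7] grip 0.429 j [ 0.89  0.09 -0.72  2.09  0.08  0.98  0.14]
shift units [ 4.34 -6.82 -2.95] turn units [ 0.03 -0.05  0.14]
```

Request:
servo_tool --motion '[[[0,0,-0.4,0,0,0],[0,0,-0.7,0,0,0],[0,0,-0.8,0,0,0],[0,0,-0.7,0,0,0],[0.2,-0.3,-0.3,0,0,0],[0.3,-0.5,0,0,0,0],[0.45,-0.7,0,0,0,0],[0.45,-0.7,0,0,0,0],[0.45,-0.7,0,0,0,0],[0.45,-0.7,0,0,0,0],[0.45,-0.7,0,0,0,0],[0.45,-0.7,0,0,0,0]]]'

```text
clock: 23.7
position: [0.5716, 0.1306, 0.4127]
ee_rot: [1.0, -0.003, 0.002, 0.003]
ft_force: [0.5, 0.1, -1.8]
grip_width: 0.425
```

```bash
python3 -c "
from h import *
plan(.623,.221,.40,0)"
```

```text
clock 23.7 p [0.5716 0.1306 0.4127] yaw -0.3 F [ 0.5  0.1 -1.8] grip 0.425 j [ 0.43  0.38 -0.93  1.52  0.31  1.39 -0.53]
shift units [ 1.02 -1.82  0.25] turn units [ 0.06 -0.05 -0.06]
```

Request:
servo_tool --motion '[[[0.35,-0.6,0,0,0,0],[0.35,-0.6,0,0,0,0],[0.2,-0.35,0,0,0,0],[0,0,0,0,0,0]]]'

```text
clock: 24.1
position: [0.6199, 0.216, 0.4087]
ee_rot: [1.0, -0.001, -0.0, 0.001]
ft_force: [0.0, 0.7, -2.3]
grip_width: 0.428
```

```bash
python3 -c "
from h import *
plan(.623,.221,.2685,0)"
```

```text
clock 24.1 p [0.6199 0.216  0.4087] yaw -0.1 F [ 0.   0.7 -2.3] grip 0.428 j [ 0.2   0.55 -0.89  1.33  0.42  1.46 -0.67]
shift units [ 0.06 -0.11  2.8 ] turn units [ 0.02  0.01 -0.02]
```

Request:
servo_tool --motion '[[[0.06,-0.15,0.3,0,0,0],[0,0,0.6,0,0,0],[0,0,0.6,0,0,0],[0,0,0.5,0,0,0],[0,0,0.1,0,0,0],[0,0,0,0,0,0]]]'

```text
clock: 24.7
position: [0.6226, 0.2205, 0.2954]
ee_rot: [1.0, -0.003, -0.001, 0.002]
ft_force: [-0.3, 0.1, -1.9]
grip_width: 0.431
```

```bash
python3 -c "
from h import *
plan(.623,.221,.2685,0)"
```

```text
clock 24.7 p [0.6226 0.2205 0.2954] yaw -0.3 F [-0.3  0.1 -1.9] grip 0.431 j [ 0.18  0.64 -0.85  1.45  0.49  1.28 -0.72]
shift units [ 0.01 -0.01  0.54] turn units [ 0.05  0.03 -0.06]
```

Request:
servo_tool --motion '[[[0,0,0.25,0,0,0],[0,0,0.15,0,0,0],[0,0,0.1,0,0,0]]]'

```text
clock: 25.0
position: [0.6234, 0.2199, 0.2717]
ee_rot: [1.0, -0.003, 0.001, 0.002]
ft_force: [-0.1, -0.2, -1.5]
grip_width: 0.43
```

Inside the well with no contact yet; a little further.

Request:
servo_tool --motion '[[[0,0,0.06,0,0,0],[0,0,0.04,0,0,0]]]'

```text
clock: 25.2
position: [0.6235, 0.2204, 0.268]
ee_rot: [1.0, -0.003, 0.001, 0.002]
ft_force: [-7.9, -3.4, 21.7]
grip_width: 0.429
```

Request:
servo_tool --motion '[[[0,0,0,0,0,0],[0,0,0,0,0,0],[0,0,0,0,0,0],[0,0,0,0,0,0],[0,0,0,0,0,0],[0,0,-0.3,0,0,0],[0,0,-0.8,0,0,0],[0,0,-0.8,0,0,0],[0,0.2,-0.5,0,0,0],[-0.3,0.6,0,0,0,0],[-0.4,0.8,0,0,0,0],[-0.4,0.9,0,0,0,0]]]' --jaw 0

```text
clock: 26.4
position: [0.5657, 0.101, 0.4008]
ee_rot: [1.0, 0.003, 0.004, -0.002]
ft_force: [1.1, -0.9, 1.6]
grip_width: 1.003
```

Request:
servo_tool --motion '[[[-0.3,0.8,0,0,0,0.5],[-0.3,0.9,0,0,0,0.5],[-0.2,0.9,0,0,0,0.5],[-0.2,0.9,0,0,0,0.5],[-0.1,0.9,0,0,0,0.5],[-0.1,0.9,0,0,0,0.5],[0,0.9,0,0,0,0.5],[0,0.8,0,0,0,0.3],[0,0.3,0,0,0,0]]]'

```text
clock: 27.3
position: [0.4391, -0.2665, 0.4098]
ee_rot: [0.985, -0.17, 0.01, 0.001]
ft_force: [-0.7, 0.0, -0.5]
grip_width: 1.0
```

```bash
python3 -c "
from h import *
plan(.365,-.28,.35,-19);c=grab('scene','n'); cv2.imwrite('pics/n.png',cv2.resize(c['color'][100:300,130:370,::-1],None,fx=3,fy=3)); grab('wrist','n')"
```

```text
clock 27.3 p [ 0.4391 -0.2665  0.4098] yaw -19.6 F [-0.7  0.  -0.5] grip 1.0 j [ 1.12  0.13 -0.72  1.72  0.09  1.3   0.05]
shift units [-1.33  0.75  1.17] turn units [-0.01 -0.22 -0.11]
```

View pics/n.png

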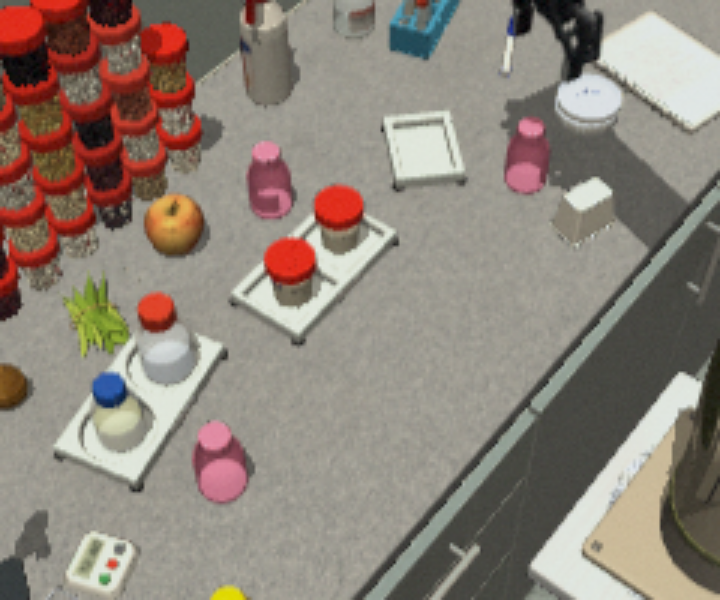

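View pics/wrist_n.png

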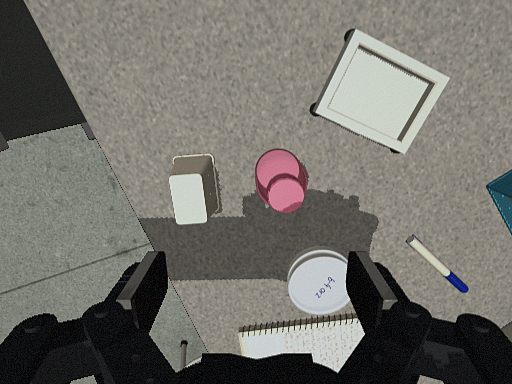

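Both bottles are upright in the round wells. The wrist view shows the trough's top at (188,198) and the trough tray at (380,92). I'll measure both.

```bash
python3 -c "
from h import *
c=load('wrist','n'); hsv=cv2.cvtColor(c['color'],cv2.COLOR_RGB2HSV)
W=(hsv[...,1]<40)&(hsv[...,2]>190)
print('z56');m=W.copy();m[:,230:]=0;m[:150]=0;m[240:]=0;blobs(c,m,.056,200)
print('z20');m=W.copy();m[:,:300]=0;m[170:]=0;blobs(c,m,.02,200)
x=cv2.resize(c['color'][140:240,140:300,::-1],None,fx=4,fy=4);cv2.imwrite('pics/o.png',x)"
```

```text
z56
[ 169  174   38   50 1552] circ [ 0.3638 -0.2784  0.0311] rect [ 0.3637 -0.2784] [0.0563 0.0347] 74.5
z20
[ 316   29  134  125 8136] circ [ 0.6    -0.2486  0.0739] rect [ 0.5997 -0.2489] [0.0919 0.1173] 46.5
```

View pics/o.png

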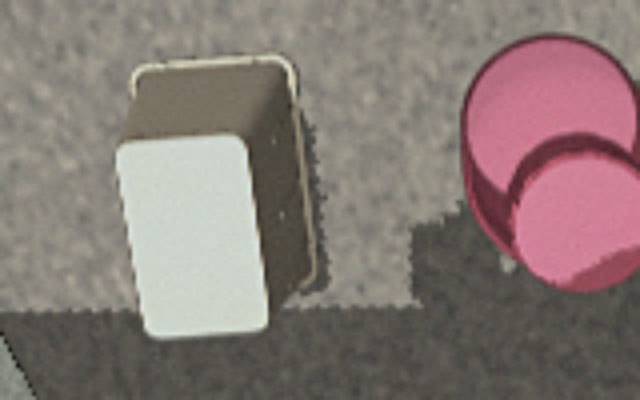

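```bash
python3 -c "
from h import *
c=load('wrist','n');print(cast(c,(277,170),0),cast(c,(287,192),.1))
plan(.364,-.279,.35,-17)"
```

```text
[[ 0.46477583 -0.29610972]] [[ 0.46763348 -0.29110593]]
clock 27.4 p [ 0.4399 -0.2649  0.4096] yaw -19.4 F [0.5 0.4 0.7] grip 0.999 j [ 1.12  0.13 -0.72  1.72  0.09  1.3   0.05]
shift units [-1.36  0.77  1.17] turn units [-0.02 -0.22 -0.49]
```

Request:
servo_tool --motion '[[[-0.5,0.3,0.2,0,-0.2,-0.5],[-0.5,0.3,0.3,0,0,0],[-0.3,0.1,0.3,0,0,0],[0,0,0.3,0,0,0],[0,0,0,0,0,0]]]' --jaw 50

```text
clock: 27.9
position: [0.37, -0.2704, 0.3553]
ee_rot: [0.99, -0.139, 0.003, -0.001]
ft_force: [0.6, 0.2, 0.7]
grip_width: 0.802
```

```bash
python3 -c "
from h import *
plan(.364,-.279,.2,-17)"
```

```text
clock 27.9 p [ 0.37   -0.2704  0.3553] yaw -16.0 F [0.6 0.2 0.7] grip 0.802 j [ 1.22  0.04 -0.69  1.92  0.02  1.19  0.24]
shift units [-0.08  0.2   3.11] turn units [-0.02 -0.06  0.2 ]
```

Request:
servo_tool --motion '[[[-0.15,0.2,0.4,0,0,0.1],[0,0,0.6,0,0,0],[0,0,0.6,0,0,0],[0,0,0.5,0,0,0],[0,0,0.2,0,0,0],[0,0,0,0,0,0]]]'

```text
clock: 28.5
position: [0.3685, -0.2724, 0.244]
ee_rot: [0.991, -0.136, 0.007, 0.001]
ft_force: [-0.2, 1.1, 1.1]
grip_width: 0.801
```

```bash
python3 -c "
from h import *
plan(.364,-.279,.2,-17); c=grab('wrist','p'); hsv=cv2.cvtColor(c['color'],cv2.COLOR_RGB2HSV)
W=(hsv[...,1]<40)&(hsv[...,2]>190);blobs(c,W,.056,800)"
```

```text
clock 28.5 p [ 0.3685 -0.2724  0.244 ] yaw -15.7 F [-0.2  1.1  1.1] grip 0.801 j [ 1.18  0.19 -0.68  2.04  0.14  0.94  0.15]
shift units [-0.06  0.15  0.88] turn units [ 0.   -0.17  0.27]
[ 212  208   65   42 2346] circ [ 0.3671 -0.2628  0.0196] rect [ 0.3674 -0.2636] [0.0247 0.0347] 73.9
```

View pics/wrist_p.png

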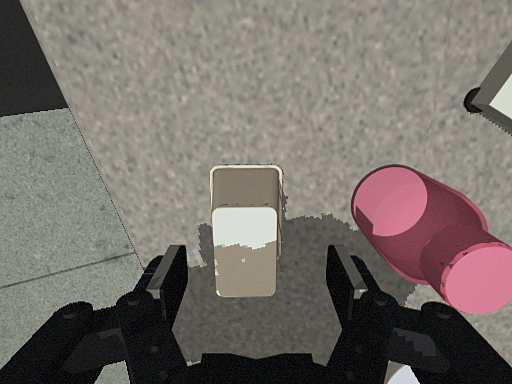

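The trough is between the fingers, with its top at cols 213–276 and rows 208–297. It is aligned with the jaws and clear of the pink bottle.

```bash
python3 -c "
from h import *
c=load('wrist','p');q=cast(c,[(213,208),(276,208),(273,297),(216,297)],.056);print(q.mean(0),np.degrees(np.arctan2(*(q[0]-q[3])[::-1])),np.degrees(np.arctan2(*(q[1]-q[2])[::-1])))"
```

```text
[ 0.36299421 -0.27906711] 73.56064261623611 73.65837845088274
```

Request:
servo_tool --motion '[[[-0.12,0.15,0.3,0,-0.15,0.1],[0,0,0.4,0,0,0],[0,0,0.15,0,0,0],[0,0,0,0,0,0]]]'

```text
clock: 28.95
position: [0.3621, -0.2802, 0.2039]
ee_rot: [0.99, -0.141, 0.003, 0.003]
ft_force: [0.0, 0.8, 1.5]
grip_width: 0.802
```

```bash
python3 -c "
from h import *
plan(.363,-.279,.2,-16.4)"
```

```text
clock 28.95 p [ 0.3621 -0.2802  0.2039] yaw -16.2 F [0.  0.8 1.5] grip 0.802 j [ 1.16  0.26 -0.65  2.07  0.21  0.87  0.11]
shift units [ 0.01 -0.03  0.08] turn units [ 0.05 -0.07  0.03]
```

Request:
servo_tool --motion '[[[0,0,0.1,0,0,0],[0,0,0,0,0,0],[0,0,0,0,0,0],[0,0,0,0,0,0],[0,0,0,0,0,0],[0,0,0,0,0,0],[0,0,0,0,0,0],[0,0,0,0,0,0]]]' --jaw 255 --force 25

```text
clock: 29.75
position: [0.3628, -0.2811, 0.201]
ee_rot: [0.99, -0.141, 0.004, 0.004]
ft_force: [-0.3, -0.1, -0.0]
grip_width: 0.534
```

```bash
python3 -c "
from h import *
plan(.6,-.25,.33,46.7)"
```

```text
clock 29.75 p [ 0.3628 -0.2811  0.201 ] yaw -16.3 F [-0.3 -0.1 -0. ] grip 0.534 j [ 1.16  0.27 -0.65  2.07  0.22  0.86  0.1 ]
shift units [ 4.4  -1.91 -2.55] turn units [  0.12  -0.05 -12.59]
```

Request:
servo_tool --motion '[[[0,0,-0.4,0,0,0],[0,0,-0.8,0,0,0],[0,0,-0.8,0,0,0],[0,0,-0.8,0,0,0],[0.5,-0.2,-0.3,0,0,0],[0.6,-0.3,0,0,0,0],[0.7,-0.3,0,0,0,0],[0.7,-0.3,0,0,0,0],[0.7,-0.3,0,0,0,0],[0.7,-0.3,0,0,0,0],[0.4,-0.1,0,0,0,-0.5],[0,0,0,0,0,-1]]]'

```text
clock: 30.95
position: [0.6005, -0.254, 0.3623]
ee_rot: [0.997, -0.079, 0.003, 0.005]
ft_force: [-0.6, -0.3, -0.2]
grip_width: 0.531
```

Request:
servo_tool --motion '[[[0,0,0,0,0,-1],[0,0,0,0,0,-1],[0,0,0,0,0,-1],[0,0,0,0,0,-1],[0,0,0,0,0,-1],[0,0,0,0,0,-1],[0,0,0,0,0,-1],[0,0,0,0,0,-1],[0,0,0,0,0,-1],[0,0,0,0,0,-0.8],[0,0,0,0,0,0],[0,0,0,0,0,0]]]'

```text
clock: 32.15
position: [0.6013, -0.2538, 0.3581]
ee_rot: [0.933, 0.359, -0.001, 0.002]
ft_force: [0.2, -0.1, -0.8]
grip_width: 0.532
```

```bash
python3 -c "
from h import *
plan(.6,-.25,.207,46.7)"
```

```text
clock 32.15 p [ 0.6013 -0.2538  0.3581] yaw 42.1 F [ 0.2 -0.1 -0.8] grip 0.532 j [ 0.95  0.58 -0.9   1.41  0.46  1.37  0.78]
shift units [ 0.04 -0.08  3.02] turn units [ 0.04  0.04 -0.92]
```

Request:
servo_tool --motion '[[[0.04,-0.08,0.3,0,0,-0.9],[0,0,0.6,0,0,0],[0,0,0.6,0,0,0],[0,0,0.5,0,0,0],[0,0,0.2,0,0,0],[0,0,0,0,0,0]]]'

```text
clock: 32.75
position: [0.6005, -0.2503, 0.2457]
ee_rot: [0.92, 0.391, -0.0, 0.003]
ft_force: [0.6, 0.7, -0.1]
grip_width: 0.531
```

```bash
python3 -c "
from h import *
plan(.6,-.25,.207,46.7); c=grab('side','q'); x=cv2.resize(c['color'][100:210,210:330,::-1],None,fx=3.3,fy=3.3)
c=grab('scene','q'); y=cv2.resize(c['color'][100:210,230:350,::-1],None,fx=3.3,fy=3.3);cv2.imwrite('pics/q.png',np.hstack([x,y]))"
```

```text
clock 32.75 p [ 0.6005 -0.2503  0.2457] yaw 46.1 F [ 0.6  0.7 -0.1] grip 0.531 j [ 0.93  0.67 -0.86  1.53  0.54  1.19  0.78]
shift units [-0.   -0.02  0.77] turn units [ 0.07  0.04 -0.12]
```

View pics/q.png

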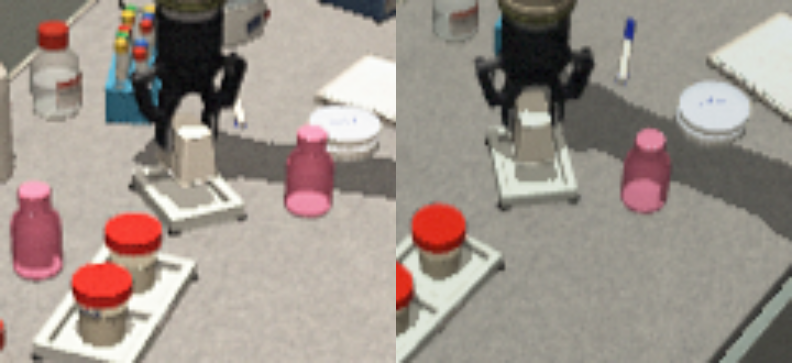

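The trough is aligned with its well, just above it. I'll lower it.

Request:
servo_tool --motion '[[[0,0,0.3,0,0,-0.1],[0,0,0.25,0,0,0],[0,0,0.12,0,0,0],[0,0,0,0,0,0]]]'

```text
clock: 33.25
position: [0.6022, -0.2508, 0.2143]
ee_rot: [0.918, 0.396, 0.002, 0.006]
ft_force: [0.6, -0.9, -0.1]
grip_width: 0.536
```

```bash
python3 -c "
from h import *
plan(.6,-.25,.207,46.7)"
```

```text
clock 33.25 p [ 0.6022 -0.2508  0.2143] yaw 46.6 F [ 0.6 -0.9 -0.1] grip 0.536 j [ 0.92  0.71 -0.84  1.54  0.57  1.14  0.77]
shift units [-0.02 -0.05  0.15] turn units [ 0.14  0.01 -0.02]
```

Request:
servo_tool --motion '[[[0,0,0.12,0.1,0,0],[0,0,0.06,0,0,0]]]'

```text
clock: 33.45
position: [0.6024, -0.251, 0.2053]
ee_rot: [0.918, 0.395, 0.0, 0.002]
ft_force: [-13.4, 0.4, 19.0]
grip_width: 0.535
```

Request:
servo_tool --motion '[[[0,0,0,0,0,0],[0,0,0,0,0,0],[0,0,0,0,0,0],[0,0,0,0,0,0],[0,0,-0.2,0,0,0],[0,0,-0.6,0,0,0],[0,0,-0.8,0,0,0],[0,0,-0.8,0,0,0],[0,0,-0.8,0,0,0],[0,0,-0.6,0,0,0],[0,0,0,0,0,0]]]' --jaw 20

```text
clock: 34.55
position: [0.6016, -0.2492, 0.4073]
ee_rot: [0.918, 0.396, 0.001, 0.002]
ft_force: [0.3, 0.3, -0.2]
grip_width: 0.922
```

```bash
python3 -c "
from h import *
plan(.6,-.25,.207,46.7); c=grab('side','r'); cv2.imwrite('pics/r.png',cv2.resize(c['color'][90:310,150:370,::-1],None,fx=2.7,fy=2.7)); grab('wrist','r')
c=grab('scene','r'); cv2.imwrite('pics/r2.png',cv2.resize(c['color'][100:300,130:350,::-1],None,fx=3,fy=3))"
```

```text
clock 34.55 p [ 0.6016 -0.2492  0.4073] yaw 46.7 F [ 0.3  0.3 -0.2] grip 0.922 j [ 0.96  0.55 -0.93  1.35  0.44  1.46  0.86]
shift units [-0.04 -0.03  4.01] turn units [ 0.05 -0.01 -0.  ]
```

View pics/r.png

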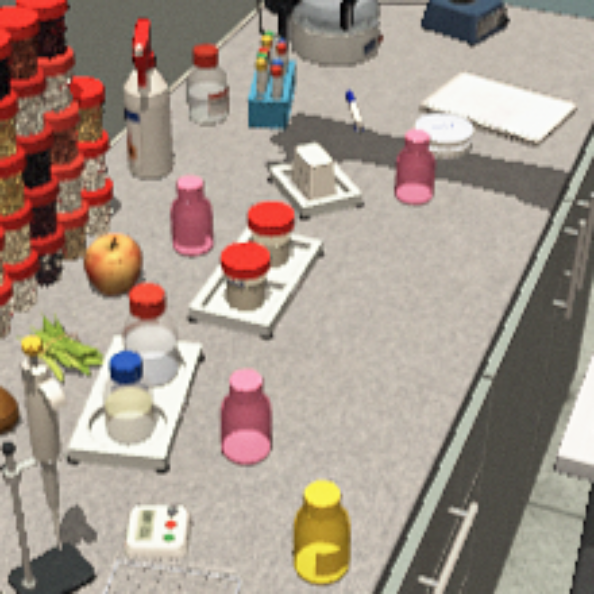

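View pics/wrist_r.png

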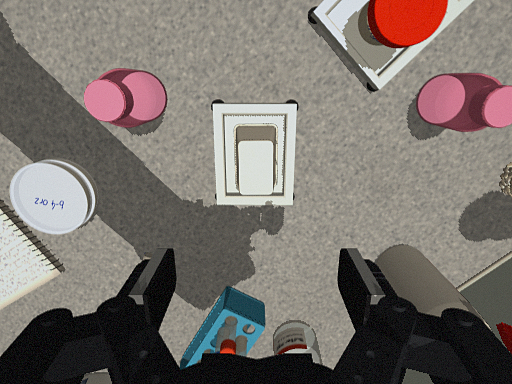

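View pics/r2.png

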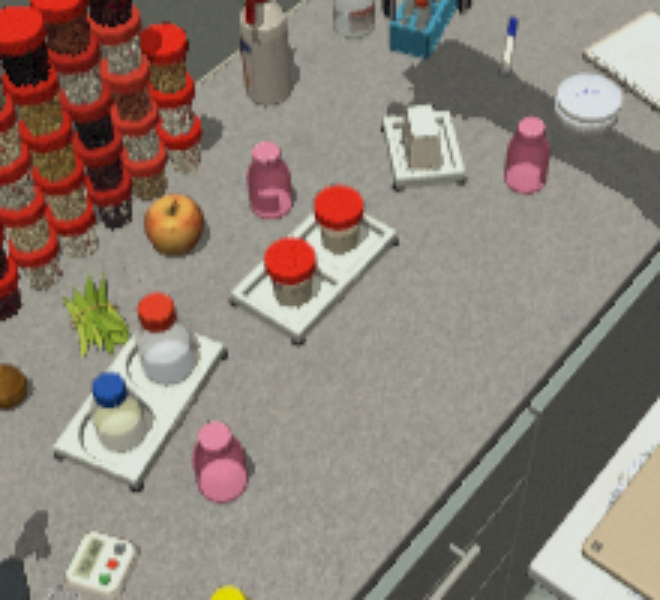

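The wrist view shows the trough centred in its well at (257,158). The side and scene views show both cups and both bottles upright in their wells. The timer, petri stack and distractors look undisturbed, and the gripper is clear. I'll let it settle, then hand in.

```bash
python3 -c "
from workcell import order,status
print(order.hand_in()); print(status.get_obs()['clock'])"
```

```text
the job is handed in; nothing more can be done
None
the job is handed in; nothing more can be done
```

The sort is done and handed in at about 35 s of the 115 s allowed. Both cups are in the square wells, both bottles in the round wells, and the trough is in its oblong well with its long side along the holder.

- **Final checks:** The last pictures from all three cameras show all five things upright in their wells. The gripper was empty and about 20 cm clear of the tray. The timer, the petri stack and the lookalike bottles looked undisturbed by eye; I did not re-measure them.
- **Floor contact:** Contact came within about 3 mm of the expected floor height for all five, with the force rising as each one touched down. The highest reading was 47 N, under cup_1 (limit 120 N at the wrist).
- **What went wrong:** The small bottle's first lowering drifted 11 mm sideways and touched the tray rim at about 15 N. I raised it, re-centred it and placed it on the floor.
- **Disagreements:** I briefly read that bottle as tilted, but projecting an upright cylinder showed it was perspective. Camera views otherwise agreed to about 2–4 mm, except the trough's start angle, which read 71° in the scene view and about 74° at the wrist. I used the wrist value.

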